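# Fetch the rock core from behind the cells and load the triaxial base

### The job

Set the slim rock core upright in the middle of the pedestal of the open triaxial base for its test. The pressure cell, the clear chamber and the hydraulic ram crowd it on the aluminium parking board, so first stand all three upright in the shallow steel tray; once the core stands on the pedestal, stand each of the three back on the very pad it came from. Put things down gently, knock nothing over, and leave the short stub of core on the board where it is.

Things in the scene. Friction and masses are not known exactly. Their poses are not given: they have to be found in the camera images.
- pressure_cell: Tall steel cylinder, 54 mm diameter and 140 mm high, with dark bands and a ring of six dark bolts round a brass plug (top of plug 156 mm). About 0.85 kg. Origin: centre of its underside; z up its axis. Grip the barrel in its upper part.
- clear_chamber: Clear tube with three tie rods between two aluminium end caps 56 mm in diameter: the lower 16 mm thick, the upper from 114 to 148 mm high, with a thin brass nipple to 158 mm. About 0.5 kg. Origin: centre of its underside; z up its axis. Grip the upper cap.
- ram: Hydraulic ram: grey barrel 54 mm in diameter and 98 mm high, with a bright steel plunger 36 mm in diameter standing out of its top from 98 to 149 mm. A brass oil coupler sticks out sideways 30 mm up, to 37 mm from the axis. About 0.8 kg. Origin: centre of its underside; z up its axis. Grip the plunger.
- core: The slim rock core to be fetched: brown stone cylinder, 38 mm diameter, 76 mm high, 0.21 kg, standing in the middle of the parking board between the three tall things (their axes about 64 mm from its own). Origin: centre of its underside; z up its axis.
- stub: Short stub of the same stone, 50 mm diameter, 40 mm high, standing behind the core on the parking board. To be left where it is. Origin: centre of its underside.
- board: Parking board, fixed: aluminium plate 200 mm (x) by 216 mm (y); things stand on rubber pads 11 mm above the bench. Origin: centre of its underside. Three round pads, 72 mm across, at (-58, 0), (-5, 63) and (-5, -63) mm in its x, y hold the tall things, one each, in any order; the core stands near (6, 0) on the oblong pad. A thin rail, 45 mm high, along its +x edge.
- tray: Shallow steel tray, fixed for the episode, empty at the start: 120 mm (x) by 256 mm (y), rim 14 mm high, walls and floor 2 mm thick. Origin: centre of its underside. Long enough for the three tall things in a row along its y, 80 mm apart.
- cellbase: Base of the opened triaxial cell, fixed for the episode: steel flange 160 mm in diameter, 22 mm high (26 mm near the middle), with two small needle valves at its +y and -y sides (out to 106 mm, 35 mm high) and in its middle a dark steel pedestal 54 mm in diameter whose flat top is 52 mm above the bench. Origin: centre of its underside.
- pedestal (a point): Centre of the flat top of that pedestal, where the underside of the core goes.
Things that resemble listed ones, but are neither listed nor needed, are in the scene too. Leave any green look-alike of the pressure_cell alone.

How it is judged:
On the way, in this order (a step that is already met when the one before it is completed fails the run):
1. the pressure cell, the clear chamber and the ram all stand upright in the tray, released (x of pressure_cell in the frame of tray between -0.035 and 0.035 m and y of pressure_cell in the frame of tray between -0.103 and 0.103 m and z of each of pressure_cell, clear_chamber, ram in the frame of tray below 0.008 m and angle between each of pressure_cell, clear_chamber, ram's own z axis and vertical below 0.12 rad and x of clear_chamber in the frame of tray between -0.035 and 0.035 m and y of clear_chamber in the frame of tray between -0.103 and 0.103 m and x of ram in the frame of tray between -0.035 and 0.035 m and y of ram in the frame of tray between -0.103 and 0.103 m and linear speed of each of pressure_cell, clear_chamber, ram below 0.02 m/s and angular speed of each of pressure_cell, clear_chamber, ram below 0.2 rad/s and contact force between the fingers and pressure_cell below 0.3 N and contact force between the fingers and clear_chamber below 0.3 N and contact force between the fingers and ram below 0.3 N), for 0.2 s.
2. the core stands upright on the pedestal, released, while the three still stand in the tray (x of pressure_cell in the frame of tray between -0.035 and 0.035 m and y of pressure_cell in the frame of tray between -0.103 and 0.103 m and z of each of pressure_cell, clear_chamber, ram in the frame of tray below 0.008 m and angle between each of pressure_cell, clear_chamber, ram's own z axis and vertical below 0.12 rad and x of clear_chamber in the frame of tray between -0.035 and 0.035 m and y of clear_chamber in the frame of tray between -0.103 and 0.103 m and x of ram in the frame of tray between -0.035 and 0.035 m and y of ram in the frame of tray between -0.103 and 0.103 m and horizontal distance between core and pedestal below 0.01 m and z of core in the frame of pedestal between -0.004 and 0.004 m and angle between core's own z axis and vertical below 0.08 rad and linear speed of core below 0.02 m/s and angular speed of core below 0.2 rad/s and contact force between the fingers and core below 0.3 N), for 0.2 s.
At the end, for the whole second after the job is handed in: The core stands upright (within 0.08 rad) on the pedestal, its axis within 10 mm of the pedestal's centre; the pressure cell, the clear chamber and the ram each stand upright within 15 mm of where they stood at the start; the stub is within 15 mm of its start; all released and at rest (horizontal distance between core and pedestal below 0.01 m and z of core in the frame of pedestal between -0.004 and 0.004 m and angle between each of core, pressure_cell, clear_chamber, ram's own z axis and vertical below 0.08 rad and linear speed of each of core, pressure_cell, clear_chamber, ram below 0.02 m/s and angular speed of each of core, pressure_cell, clear_chamber, ram below 0.2 rad/s and contact force between the fingers and core below 0.3 N and distance of each of pressure_cell, clear_chamber, ram, stub from where it was at the start of the episode below 0.015 m and contact force between the fingers and pressure_cell below 0.3 N and contact force between the fingers and clear_chamber below 0.3 N and contact force between the fingers and ram below 0.3 N); the robot touches nothing.
It fails at once if a tall thing, the core or the stub is tipped by more than about 35 degrees (angle between any of pressure_cell, clear_chamber, ram, core, stub's own z axis and vertical above 0.6 rad).
It fails at once if the stub is pushed more than 15 mm from its place (distance of stub from where it was at the start of the episode above 0.015 m).
It fails at once if the core is dropped onto the pedestal (faster than 0.45 m/s within 15 mm of it: a fall of more than about a centimetre) or rammed onto the base (60 N) (contact force between core and cellbase above 60 N or (distance between core and pedestal below 0.015 m and linear speed of core above 0.45 m/s)).
It fails at once if a tall thing is dropped into the tray or onto its pad (faster than 0.45 m/s within 15 mm of standing there: a fall of more than about a centimetre) or rammed down (120 N) (contact force between any of pressure_cell, clear_chamber, ram and tray above 120 N or contact force between any of pressure_cell, clear_chamber, ram and board above 120 N or (linear speed of pressure_cell above 0.45 m/s and (distance of pressure_cell from where it was at the start of the episode below 0.015 m or (x of pressure_cell in the frame of tray between -0.06 and 0.06 m and y of pressure_cell in the frame of tray between -0.128 and 0.128 m and z of pressure_cell in the frame of tray below 0.017 m))) or (linear speed of clear_chamber above 0.45 m/s and (distance of clear_chamber from where it was at the start of the episode below 0.015 m or (x of clear_chamber in the frame of tray between -0.06 and 0.06 m and y of clear_chamber in the frame of tray between -0.128 and 0.128 m and z of clear_chamber in the frame of tray below 0.017 m))) or (linear speed of ram above 0.45 m/s and (distance of ram from where it was at the start of the episode below 0.015 m or (x of ram in the frame of tray between -0.06 and 0.06 m and y of ram in the frame of tray between -0.128 and 0.128 m and z of ram in the frame of tray below 0.017 m)))).
It also fails if it takes over 138 s, if anything falls off the work surface, if the arm or the gripper's body presses on something with over 40 N, if the wrist force passes 120 N, or if a joint passes its speed limit or range.

### The arm

A 6-joint arm with a two-finger parallel gripper is mounted at the origin on the work surface. World frame = base frame: x ahead of the robot, y to its left, z up, the work surface at z = 0. Lengths are in m, angles in rad, forces in N, time in s.
With the tool pointing down it reaches from about 0.3 to 1 m from the base axis. Payload 5.1 kg.
Tool frame: the origin (TCP) lies where the fingers leave the gripper's body, on its centre line; the fingertips stand 78 mm ahead of it and the grasp point (between the pads) lies 59 mm ahead of it (r.tip_reach is the distance from the TCP to the fingertips, in m); z points along the fingers, y is the line along which they close (so a half turn about z gives the same grasp; the last joint's range is limited). The gripper opens to 95 mm and grips with 3 to 60 N. Pads are 20 mm wide; open, the fingers measure 119 mm over their backs; the gripper's body (75 mm by 180 mm) begins 59 mm behind the grasp point.
Start: joints at [-1.383, 0.124, 1.65, -0, 1.367, -0.083], TCP at [0.174, -0.626, 0.292] pointing down, gripper open.
Joint ranges: [-2.61, 2.61], [-1.02, 2.33], [0.03, 2.71], [-1.35, 4.49], [0.32, 2.68], [-2.91, 2.91]. Speed limits (rad/s): [2.57, 2.57, 3.14, 3.14, 3.14, 3.14].

### API

Orientations are given as a unit quaternion [w, x, y, z].
In Python, from bench import r gives the robot as it stands. The module is installed in compiled form; this text tells all that it offers.
- The arm moves only by the tool move_arm, never from a script. Its argument "plan" is a list of rows, each a list of 5 numbers: the opening, from -1 (shut) to 1 (fully open), then the shift along the tool's x, y, z in units of 40 mm (1.0 is 40 mm), then the turn about the tool's z in units of 6 degrees (1.0 is 6 degrees). In form: [[hand, x, y, z, roll], ...]. A call has 1 to 8 rows; each row shifts and turns the commanded pose from where the row before left it, along the tool's axes as they then stand; what a row does not reach is not made up. A row lasts 1/12 s, in which the tool goes at most 41.7 mm and 7.16 degrees, less where a joint would pass 70% of its speed; a pose out of reach is approached as far as the arm can. A call is refused whole if a number of a shift passes 1 or a number of a turn 1, either way. A call with a gripper value outside its range is refused whole. The fingers move at their own pace and stop on an object; "squeeze" is the grip in N (left out, the last holds). Time passes only in rows, so rows that do not move let the fingers close. It gives the time, the measured TCP pose, the force, the opening and the grip force at its end, in the units of the state.
- r.state(): the state, without advancing time (a new reading comes with each control period).
- r.read_camera(name): name is "side" or "top" or "wrist"; returns a dict with "frame" (384x512x3 uint8, red, green, blue), "fx", "fy", "cx", "cy" (pixels), "rvec" (rotation vector, rad) and "tvec" (3), from world to camera coordinates, as OpenCV has them. Camera axes: x right, y down, z forward; pixel columns grow to the right and rows downward; lengths in m; the calibration is good to about 2 mm. A picture is of the moment at which its call begins. There is no depth.
- r.close_job(): hands the job in; it is judged then, once.
The state is a dict: "time": time; "joint_positions": joint angles; "qd": joint speeds; "effort": joint torques, N m; "tcp_pos": TCP position; "orientation": TCP orientation; "ft_force": force on the tool from outside, world axes, zero at the start; "ft_torque": the same for the moment, N m; "grip_width": opening from 0.0 (shut) to 1.0 (fully open); "grip_force": force on a finger pad.
Only numpy, scipy, OpenCV 4.12 (cv2) and the standard library are available. Lean on these libraries where they do the work, as an engineer would, in place of code of your own. Each camera call takes 0.05 s, during which the arm holds its last target. There are 200 camera calls.

## Working session

There is one attempt and no reset: what is moved stays moved. The work goes in short steps, Python scripts to look and compute and a tool call to move; the robot and the scene stay as the last step left them, time stands still between calls to the robot, and variables do not carry over. Pictures are saved under pics/ and viewed, at most 14 in all, crops included, and the job is handed in when it is done.

Besides the shell and the picture viewer there is one more tool, called after "Call:" as a command line: name --pt "numbers of a row" for each row, then --argument value for the rest. move_arm: Moves the arm, as the interface text tells. Its arguments: {"type":"object","properties":{"plan":{"type":"array"},"squeeze":{"type":"number"}},"required":["plan"]}

```bash
mkdir -p pics; python3 - <<'E'
from bench import r
import cv2
s=r.state();print(s['time'],s['tcp_pos'],s['orientation'],s['grip_width'],r.tip_reach)
for n in['top','side']:
    c=r.read_camera(n);print(n,c['fx'],c['fy'],c['cx'],c['cy'],c['rvec'],c['tvec'])
    cv2.imwrite(f'pics/{n}0.png',c['frame'][:,:,::-1])
E
```

```text
0.0 [ 0.17373236 -0.62585424  0.29098544] [-1.03733037e-03  9.90846433e-01  1.34989863e-01 -8.17295943e-05] 0.9997100030964019 0.0776
top 355.4176029977087 355.4176029977087 253.81216907804924 193.5292843258338 [ 2.21448357 -2.16520913  0.03001198] [-0.06196589  0.41674463  0.99593317]
side 480.38299744280835 480.38299744280835 248.9403601327018 197.78235507199548 [ 0.40954859 -2.82321089  1.07764595] [0.40115039 0.17234629 1.23183298]
```

View pics/top0.png

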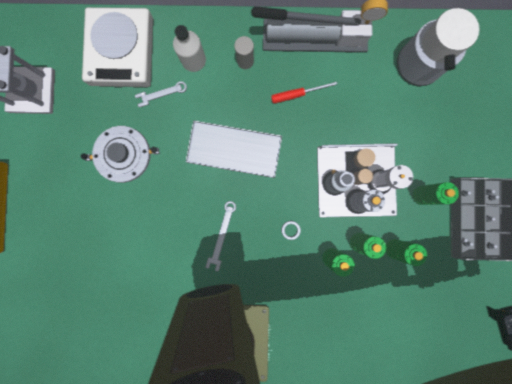

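View pics/side0.png

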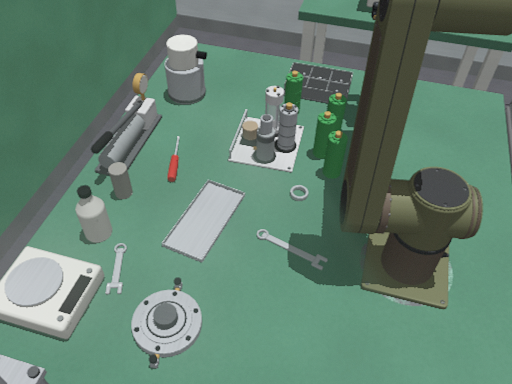

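The top view shows the board at about (357,180), the tray at (234,148) and the cell base at (120,153). Four green look-alikes stand to the right and below the board. I'll enlarge the parts that matter.

```bash
cat > h.py <<'E'
import numpy as np, cv2
from scipy.spatial.transform import Rotation as R
def K(c): return np.array([[c['fx'],0,c['cx']],[0,c['fy'],c['cy']],[0,0,1.]])
def proj(c,P): return cv2.projectPoints(np.atleast_2d(np.float64(P)),np.float64(c['rvec']),np.float64(c['tvec']),K(c),None)[0][:,0]
def back(c,uv,z):
    M=R.from_rotvec(np.ravel(c['rvec'])).as_matrix();o=-M.T@np.ravel(c['tvec'])
    d=M.T@np.linalg.solve(K(c),[uv[0],uv[1],1.]);return o+d*(z-o[2])/d[2]
def circ(x,y,z,rad,n=60):
    a=np.linspace(0,2*np.pi,n);return np.c_[x+rad*np.cos(a),y+rad*np.sin(a),0*a+z]
def grab(names,f):
    from bench import r
    import pickle
    d={n:r.read_camera(n) for n in names};pickle.dump(d,open(f,'wb'));return d
E
python3 - <<'E'
from h import *
d=grab(['top','side'],'c0.pkl')
def crop(n,x0,y0,w,h,s): return cv2.resize(d[n]['frame'][y0:y0+h,x0:x0+w,::-1],None,fx=s,fy=s,interpolation=cv2.INTER_CUBIC)
im=np.zeros((600,800,3),np.uint8)
a=crop('top',310,135,110,90,4);im[:360,:440]=a
a=crop('side',225,80,90,90,4);im[:360,440:800]=a
a=crop('top',80,115,80,75,3);im[360:585,:240]=a
a=crop('top',180,115,110,70,3);im[360:570,250:580]=a
cv2.imwrite('pics/crops.png',im)
c=d['top']
for n,uv,z in[('cell base',(117,153),.052),('tray',(234,148),.01),('board',(357,180),.01)]:print(n,back(c,uv,z))
E
```

```text
cell base [0.51886894 0.32374074 0.052     ]
tray [0.54629053 0.0066982  0.01      ]
board [ 0.46252003 -0.34215882  0.01      ]
```

View pics/crops.png

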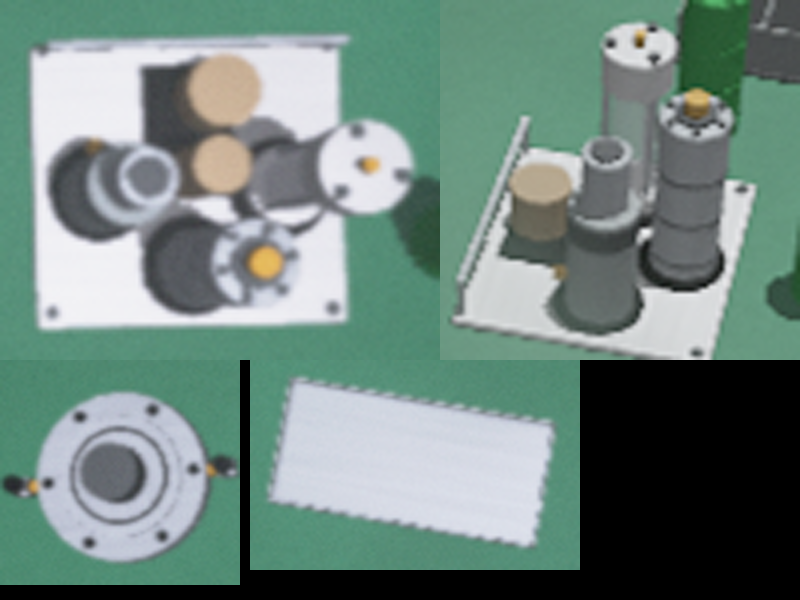

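The top crop shows the ram plunger at full-frame (347,179), the cell ring at (373.5,200), the chamber cap at (401,176.5), the core at (365,175.5) and the stub at (365.5,157). Next I'll compute their positions and overlay them on both views.

```bash
cat > est.py <<'E'
from h import *
import pickle
from scipy.optimize import least_squares
d=pickle.load(open('c0.pkl','rb'));c=d['top']
f4=lambda x,y:(310+x/4-.375,135+y/4-.375)
f3=lambda x,y,ox,oy:(ox+x/3-.33,oy+y/3-.33)
P={'ram':back(c,f4(150,178),.160),'cell':back(c,f4(256,262),.151),'chamber':back(c,f4(366,167),.159),
'core':back(c,f4(222,164),.087),'stub':back(c,f4(224,90),.051)}
P['pedestal']=back(c,f3(110,112,80,115),.052)
P['flange']=back(c,f3(122,116,80,115),.022)
tc=np.array([back(c,f3(x-250,y-360,180,115),.014)[:2] for x,y in[(292,379),(554,423),(533,547),(270,500)]])
P['tray']=np.r_[tc.mean(0),0]
v=(tc[0]-tc[1])+(tc[3]-tc[2]);ty=np.arctan2(-v[0],v[1])
bc=np.array([back(c,f4(x,y),.008)[:2] for x,y in[(39,328),(348,321),(32,48),(341,43)]])
E
python3 - <<'E'
from est import *
for k,v in P.items():print(k,v.round(4))
print('trayyaw',ty,np.linalg.norm(tc[0]-tc[1]),np.linalg.norm(tc[0]-tc[3]))
print('board',bc.round(4),bc.mean(0))
e=P['ram']-P['chamber'];print('ram-chamber',np.linalg.norm(e))
for k in['ram','cell','chamber','stub']:print(k,np.linalg.norm((P[k]-P['core'])[:2]))
ims={n:cv2.resize(d[n]['frame'][:,:,::-1],None,fx=4,fy=4,interpolation=cv2.INTER_CUBIC) for n in d}
def dr(k,z,rad):
    for n in d:
        q=((proj(d[n],circ(P[k][0],P[k][1],z,rad))+.5)*4-.5)
        cv2.polylines(ims[n],[np.int32(q.round())],True,(0,0,255),1)
for a in[('ram',.160,.018),('ram',.109,.027),('ram',.011,.027),('cell',.151,.027),('cell',.011,.027),('chamber',.159,.028),('chamber',.011,.028),('core',.087,.019),('core',.011,.019),('stub',.051,.025),('pedestal',.052,.027),('flange',.022,.08)]:dr(*a)
T=np.array([[x,y] for x,y in[(.06,.128),(.06,-.128),(-.06,-.128),(-.06,.128)]])@np.array([[np.cos(ty),np.sin(ty)],[-np.sin(ty),np.cos(ty)]])+P['tray'][:2]
for n in d: cv2.polylines(ims[n],[np.int32(((proj(d[n],np.c_[T,[.014]*4])+.5)*4))],True,(0,0,255),1)
im=np.zeros((600,800,3),np.uint8)
im[:360,:440]=ims['top'][540:900,1240:1680]
im[:360,440:]=ims['side'][320:680,900:1260]
im[360:,:240]=cv2.resize(ims['top'][460:760,320:640],(240,240))
im[360:,240:520]=cv2.resize(ims['side'][1140:1440,500:850],(280,240))
im[360:,520:800]=cv2.resize(ims['side'][700:1050,640:1000],(280,240))
cv2.imwrite('pics/ov.png',im)
E
```

```text
ram [ 0.4507 -0.278   0.16  ]
cell [ 0.4021 -0.3444  0.151 ]
chamber [ 0.4602 -0.4068  0.159 ]
core [ 0.4675 -0.3422  0.087 ]
stub [ 0.5214 -0.3537  0.051 ]
pedestal [0.5216 0.3257 0.052 ]
flange [0.5227 0.3265 0.022 ]
tray [0.5436 0.0074 0.    ]
trayyaw -0.15245447082049837 0.2519336015237204 0.11710301928370842
board [[ 0.3571 -0.2384]
 [ 0.3671 -0.4542]
 [ 0.5553 -0.2306]
 [ 0.5632 -0.4483]] [ 0.4606645  -0.34286879]
ram-chamber 0.12912855303508397
ram 0.06636634050129771
cell 0.06540335602440003
chamber 0.06498310679052217
stub 0.05514771181088128
```

View pics/ov.png

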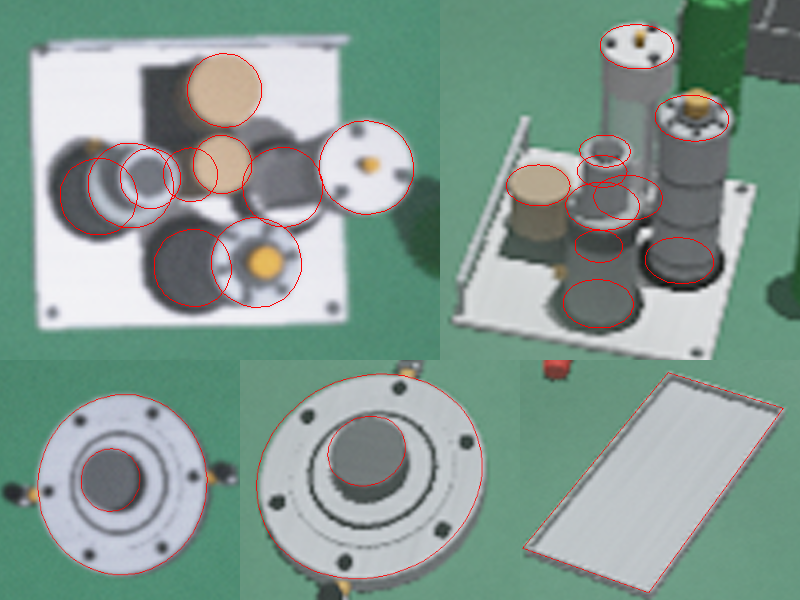

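The overlay agrees in both views to about 2 mm. My plan is to use one tool heading, closing along the tray's x axis, for all three tall things. First I'll roll −66°.

Call:
move_arm --pt "0.6 0 0 0 -1" --pt "0.6 0 0 0 -1" --pt "0.6 0 0 0 -1" --pt "0.6 0 0 0 -1" --pt "0.6 0 0 0 -1" --pt "0.6 0 0 0 -1" --squeeze 40

```text
time: 0.7
tcp_pos: [0.1738, -0.6262, 0.2919]
orientation: [-0.0, 0.9, 0.437, 0.0]
ft_force: [0.3, -0.2, 0.1]
grip_width: 0.801
grip_force: 0.0
```

Call:
move_arm --pt "0.6 0 0 0 -1" --pt "0.6 0 0 0 -1" --pt "0.6 0 0 0 -1" --pt "0.6 0 0 0 -1" --pt "0.6 0 0 0 -1" --pt "0.6 0 0 0 0" --pt "0.6 0 0 0 0" --pt "0.6 0 0 0 0"

```text
time: 1.37
tcp_pos: [0.1738, -0.6262, 0.2921]
orientation: [-0.0, 0.758, 0.652, 0.0]
ft_force: [0.5, -0.3, -0.2]
grip_width: 0.798
grip_force: 0.0
```

```bash
cat > go.py <<'E'
import sys,numpy as np
from bench import r
from scipy.spatial.transform import Rotation as R
s=r.state();q=s['orientation'];M=R.from_quat([q[1],q[2],q[3],q[0]]).as_matrix()
print('t',round(s['time'],2),'tcp',np.round(s['tcp_pos'],4),'x',M[:,0].round(3),'y',M[:,1].round(3),'z',M[:,2].round(3),'w',round(s['grip_width'],3),'q',np.round(s['joint_positions'],2),'f',np.round(s['ft_force'],1),'g',round(s['grip_force'],1))
p=np.array(s['tcp_pos'])
for a in sys.argv[1:]:
    t=np.array(eval(a));print(a,'units',(M.T@(t-p)/.04).round(3));p=t
E
python3 go.py .4507,-.278,.27 .4507,-.278,.197 .4507,-.278,.26 .5558,.0864,.26 .5558,.0864,.188
```

```text
t 1.37 tcp [ 0.1738 -0.6262  0.2921] x [0.15  0.989 0.   ] y [ 0.989 -0.15  -0.   ] z [-0.  0. -1.] w 0.798 q [-1.38  0.12  1.65  0.    1.37 -1.23] f [ 0.5 -0.3 -0.2] g 0.0
.4507,-.278,.27 units [9.645 5.54  0.554]
.4507,-.278,.197 units [-1.000e-03  0.000e+00  1.825e+00]
.4507,-.278,.26 units [ 0.    -0.    -1.575]
.5558,.0864,.26 units [9.401e+00 1.233e+00 3.000e-03]
.5558,.0864,.188 units [-1.0e-03  0.0e+00  1.8e+00]
```

Call:
move_arm --pt "0.6 0.8 0.46 0 0" --pt "0.6 0.8 0.46 0 0" --pt "0.6 0.8 0.46 0 0" --pt "0.6 0.8 0.46 0 0" --pt "0.6 0.8 0.46 0 0" --pt "0.6 0.8 0.46 0 0" --pt "0.6 0.8 0.46 0 0" --pt "0.6 0.8 0.46 0 0"

```text
time: 2.03
tcp_pos: [0.358, -0.3933, 0.2924]
orientation: [0.0, 0.758, 0.652, 0.0]
ft_force: [1.0, -0.4, -0.3]
grip_width: 0.8
grip_force: 0.0
```

Call:
move_arm --pt "0.6 0.8 0.46 0.1 0" --pt "0.6 0.8 0.46 0.1 0" --pt "0.6 0.8 0.46 0.1 0" --pt "0.6 0.8 0.46 0.1 0" --pt "0.6 0.045 0.02 0.15 0" --pt "0.6 0 0 0 0" --pt "0.6 0 0 0 0" --pt "0.6 0 0 0 0"

```text
time: 2.7
tcp_pos: [0.4495, -0.2783, 0.2705]
orientation: [0.0, 0.758, 0.652, -0.0]
ft_force: [-0.6, 0.0, -0.7]
grip_width: 0.805
grip_force: 0.0
```

```bash
python3 go.py .4507,-.278,.197
python3 - <<'E'
from h import *
d=grab(['wrist','top','side'],'c1.pkl')
c=d['wrist']
for n in ['ram']:print(proj(c,[[.4507,-.278,.160]]))
im=np.vstack([cv2.resize(np.hstack([d['wrist']['frame'],d['top']['frame']]),(800,300))])
cv2.imwrite('pics/w1.png',im[:,:,::-1])
E
```

```text
t 2.7 tcp [ 0.4495 -0.2783  0.2705] x [ 0.149  0.989 -0.   ] y [ 0.989 -0.149  0.   ] z [-0. -0. -1.] w 0.805 q [-0.66 -0.13  1.94 -0.    1.33 -0.51] f [-0.6  0.  -0.7] g 0.0
.4507,-.278,.197 units [0.014 0.029 1.837]
[[262.45510948 213.20426212]]
```

View pics/w1.png

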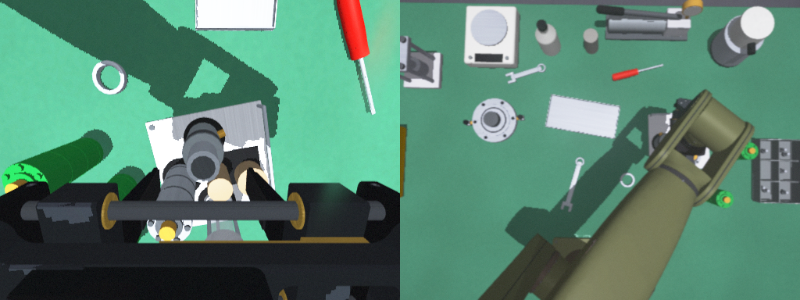

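The wrist view has the plunger top at about (260,211), against a predicted (262,213), so the alignment is good. I'll descend and grip the ram.

Call:
move_arm --pt "0.6 0.01 0.03 0.4 0" --pt "0.6 0 0 0.4 0" --pt "0.6 0 0 0.4 0" --pt "0.6 0 0 0.4 0" --pt "0.6 0 0 0.24 0" --pt "0.6 0 0 0 0" --pt "0 0 0 0 0" --pt "-0.3 0 0 0 0"

```text
time: 3.52
tcp_pos: [0.4515, -0.2779, 0.1978]
orientation: [0.001, 0.758, 0.653, 0.0]
ft_force: [-0.5, 0.1, 0.2]
grip_width: 0.708
grip_force: 0.0
```

Call:
move_arm --pt "-0.6 0 0 0 0" --pt "-1 0 0 0 0" --pt "-1 0 0 0 0" --pt "-1 0 0 0 0" --pt "-1 0 0 0 0" --pt "-1 0 0 0 0" --pt "-1 0 0 0 0" --pt "-1 0 0 0 0"

```text
time: 4.18
tcp_pos: [0.451, -0.2772, 0.197]
orientation: [-0.0, 0.757, 0.653, -0.0]
ft_force: [-2.7, 0.6, 4.2]
grip_width: 0.377
grip_force: 40.0
```

```bash
python3 go.py .4507,-.278,.26
```

```text
t 4.18 tcp [ 0.451  -0.2772  0.197 ] x [ 0.147  0.989 -0.   ] y [ 0.989 -0.147 -0.001] z [-0.001 -0.    -1.   ] w 0.377 q [-0.65 -0.06  2.01 -0.    1.2  -0.5 ] f [-2.7  0.6  4.2] g 40.0
.4507,-.278,.26 units [-0.02  -0.006 -1.576]
```

Call:
move_arm --pt "-1 0 0 -0.1 0" --pt "-1 0 0 -0.3 0" --pt "-1 0 0 -0.4 0" --pt "-1 0 0 -0.4 0" --pt "-1 0 0 -0.4 0" --pt "-1 0 0 -0.2 0" --pt "-1 0 0 0 0" --pt "-1 0.4 0.0965 0 0"

```text
time: 4.85
tcp_pos: [0.4568, -0.2635, 0.2686]
orientation: [0.001, 0.758, 0.652, -0.001]
ft_force: [0.6, 0.5, -6.2]
grip_width: 0.373
grip_force: 40.0
```

Call:
move_arm --pt "-1 0.775 0.0965 0 0" --pt "-1 0.775 0.0965 0 0" --pt "-1 0.775 0.0965 0 0" --pt "-1 0.775 0.0965 0 0" --pt "-1 0.775 0.0965 0 0" --pt "-1 0.775 0.0965 0 0" --pt "-1 0.775 0.0965 0 0" --pt "-1 0.775 0.0965 0 0"

```text
time: 5.52
tcp_pos: [0.5239, -0.0195, 0.2669]
orientation: [-0.001, 0.757, 0.653, -0.001]
ft_force: [-0.3, -0.0, -6.3]
grip_width: 0.377
grip_force: 40.0
```

Call:
move_arm --pt "-1 0.775 0.0965 0 0" --pt "-1 0.775 0.0965 0 0" --pt "-1 0.775 0.0965 0 0" --pt "-1 0.45 0.0965 0 0" --pt "-1 0 0 0.3 0" --pt "-1 0 0 0.4 0" --pt "-1 0 0 0 0" --pt "-1 0 0 0 0"

```text
time: 6.18
tcp_pos: [0.5545, 0.0859, 0.2377]
orientation: [-0.002, 0.758, 0.653, -0.002]
ft_force: [-0.3, -0.5, -5.8]
grip_width: 0.372
grip_force: 40.0
```

```bash
python3 go.py .5558,.0864,.1885
```

```text
t 6.18 tcp [0.5545 0.0859 0.2377] x [ 0.148  0.989 -0.001] y [ 0.989 -0.148 -0.006] z [-0.006 -0.    -1.   ] w 0.372 q [ 0.06 -0.03  1.9  -0.    1.27  0.21] f [-0.3 -0.5 -5.8] g 40.0
.5558,.0864,.1885 units [0.02  0.036 1.23 ]
```

Call:
move_arm --pt "-1 0.02 0.03 0.25 0" --pt "-1 0 0 0.3 0" --pt "-1 0 0 0.3 0" --pt "-1 0 0 0.2 0" --pt "-1 0 0 0.1 0" --pt "-1 0 0 0 0" --pt "-1 0 0 0 0" --pt "-1 0 0 0 0"

```text
time: 6.85
tcp_pos: [0.5579, 0.0869, 0.1953]
orientation: [0.0, 0.757, 0.653, 0.0]
ft_force: [0.5, -0.2, -6.5]
grip_width: 0.372
grip_force: 40.0
```

```bash
python3 go.py .5558,.0864,.1885
```

```text
t 6.85 tcp [0.5579 0.0869 0.1953] x [0.148 0.989 0.   ] y [ 0.989 -0.148  0.001] z [ 0.001  0.    -1.   ] w 0.372 q [0.06 0.02 1.93 0.   1.19 0.21] f [ 0.5 -0.2 -6.5] g 40.0
.5558,.0864,.1885 units [-0.02 -0.05  0.17]
```

Call:
move_arm --pt "-1 0 0 0.06 0" --pt "-1 0 0 0.05 0" --pt "-1 0 0 0.03 0" --pt "-1 0 0 0 0"

```text
time: 7.18
tcp_pos: [0.5572, 0.0869, 0.1887]
orientation: [-0.0, 0.757, 0.653, -0.0]
ft_force: [-0.4, 1.1, -7.2]
grip_width: 0.373
grip_force: 40.0
```

Call:
move_arm --pt "-1 0 0 0.03 0" --pt "-1 0 0 0.0 0"

```text
time: 7.35
tcp_pos: [0.5575, 0.0869, 0.188]
orientation: [0.0, 0.757, 0.653, 0.0]
ft_force: [0.1, 0.9, -6.1]
grip_width: 0.377
grip_force: 40.0
```

Call:
move_arm --pt "-1 0 0 0.03 0" --pt "-1 0 0 0.0 0"

```text
time: 7.52
tcp_pos: [0.5577, 0.087, 0.1879]
orientation: [0.0, 0.757, 0.653, 0.0]
ft_force: [-3.5, -0.2, 1.8]
grip_width: 0.376
grip_force: 40.0
```

Call:
move_arm --pt "-0.2 0 0 0 0" --pt "0 0 0 0 0" --pt "0.2 0 0 0 0" --pt "0.3 0 0 0 0" --pt "0.3 0 0 -0.2 0" --pt "0.5 0 0 -0.45 0" --pt "0.6 0 0 -0.7 0" --pt "0.6 0 0 -0.7 0"

```text
time: 8.18
tcp_pos: [0.557, 0.0869, 0.2692]
orientation: [-0.0, 0.757, 0.653, -0.001]
ft_force: [0.1, 0.2, 0.4]
grip_width: 0.777
grip_force: 0.0
```

Call:
move_arm --pt "0.6 -0.8 -0.16 0 0" --pt "0.6 -0.8 -0.16 0 0" --pt "0.6 -0.8 -0.16 0 0" --pt "0.6 -0.8 -0.16 0 0" --pt "0.6 -0.8 -0.16 0 0" --pt "0.6 -0.8 -0.16 0 0" --pt "0.6 -0.8 -0.16 0 0" --pt "0.6 -0.8 -0.16 0 0"

```text
time: 8.85
tcp_pos: [0.4685, -0.1602, 0.2697]
orientation: [0.001, 0.757, 0.653, 0.0]
ft_force: [0.5, 0.4, -0.5]
grip_width: 0.802
grip_force: 0.0
```

Call:
move_arm --pt "0.6 -0.8 -0.16 0 0" --pt "0.6 -0.8 -0.16 0 0" --pt "0.6 -0.8 -0.16 0 0" --pt "0.6 -0.8 -0.16 0 0" --pt "0.6 -0.8 -0.16 0 0" --pt "0.6 -0.8 -0.16 0 0" --pt "0.6 0 0 0 0" --pt "0.6 0 0 0 0"

```text
time: 9.52
tcp_pos: [0.4023, -0.3443, 0.2693]
orientation: [0.0, 0.758, 0.652, 0.0]
ft_force: [0.4, -0.4, -0.3]
grip_width: 0.8
grip_force: 0.0
```

```bash
python3 go.py .4021,-.3444,.192
python3 - <<'E'
from h import *
d=grab(['wrist','side'],'c2.pkl')
print(proj(d['wrist'],[[.4021,-.3444,.151],[.4021,-.3444,.167]]))
im=cv2.resize(np.hstack([d['wrist']['frame'],d['side']['frame']]),(800,300))
cv2.imwrite('pics/w2.png',im[:,:,::-1])
E
```

```text
t 9.52 tcp [ 0.4023 -0.3443  0.2693] x [ 0.151  0.989 -0.   ] y [ 0.989 -0.151  0.001] z [ 0.001 -0.    -1.   ] w 0.8 q [-0.81 -0.13  1.94  0.    1.33 -0.66] f [ 0.4 -0.4 -0.3] g 0.0
.4021,-.3444,.192 units [-0.002 -0.005  1.933]
[[260.65862411 210.67567292]
 [260.75857971 217.5649363 ]]
```

View pics/w2.png

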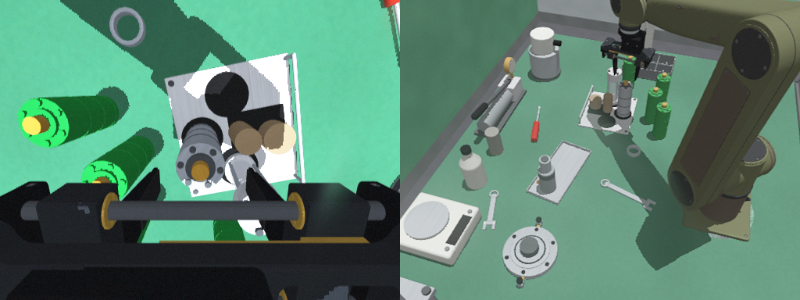

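The ram stands in the tray, and the cell's plug at wrist (257,217) matches the prediction. I'll descend on the cell and grip it.

Call:
move_arm --pt "0.6 0 0 0.4 0" --pt "0.6 0 0 0.4 0" --pt "0.6 0 0 0.4 0" --pt "0.6 0 0 0.4 0" --pt "0.6 0 0 0.33 0" --pt "0.6 0 0 0 0" --pt "0.4 0 0 0 0" --pt "0.2 0 0 0 0" --squeeze 50

```text
time: 10.28
tcp_pos: [0.4034, -0.3429, 0.1925]
orientation: [0.001, 0.757, 0.653, 0.0]
ft_force: [-0.1, 1.6, -0.7]
grip_width: 0.71
grip_force: 0.0
```

Call:
move_arm --pt "0 0 0 0 0" --pt "-1 0 0 0 0" --pt "-1 0 0 0 0" --pt "-1 0 0 0 0" --pt "-1 0 0 0 0" --pt "-1 0 0 0 0"

```text
time: 10.78
tcp_pos: [0.4025, -0.3435, 0.1928]
orientation: [0.0, 0.758, 0.653, -0.001]
ft_force: [-4.1, 1.2, 5.5]
grip_width: 0.565
grip_force: 49.9
```

```bash
python3 go.py .4021,-.3444,.264 .5436,.0074,.264 .5436,.0074,.192
```

```text
t 10.78 tcp [ 0.4025 -0.3435  0.1928] x [ 0.148  0.989 -0.001] y [ 0.989 -0.148 -0.   ] z [-0.001 -0.001 -1.   ] w 0.565 q [-0.81 -0.06  2.01 -0.    1.19 -0.66] f [-4.1  1.2  5.5] g 49.9
.4021,-.3444,.264 units [-0.026 -0.007 -1.781]
.5436,.0074,.264 units [ 9.221  2.2   -0.011]
.5436,.0074,.192 units [2.0e-03 1.0e-03 1.8e+00]
```

Call:
move_arm --pt "-1 0 0 -0.1 0" --pt "-1 0 0 -0.3 0" --pt "-1 0 0 -0.4 0" --pt "-1 0 0 -0.4 0" --pt "-1 0 0 -0.4 0" --pt "-1 0 0 -0.4 0" --pt "-1 0 0 -0.2 0" --pt "-1 0.4 0.1 0 0"

```text
time: 11.45
tcp_pos: [0.409, -0.3299, 0.2816]
orientation: [0.002, 0.758, 0.652, -0.001]
ft_force: [-0.6, 0.0, -9.7]
grip_width: 0.565
grip_force: 49.8
```

Call:
move_arm --pt "-1 0.775 0.185 0 0" --pt "-1 0.775 0.185 0 0" --pt "-1 0.775 0.185 0 0" --pt "-1 0.775 0.185 0 0" --pt "-1 0.775 0.185 0 0" --pt "-1 0.775 0.185 0 0" --pt "-1 0.775 0.185 0 0" --pt "-1 0.775 0.185 0 0"

```text
time: 12.12
tcp_pos: [0.5039, -0.0893, 0.2781]
orientation: [-0.001, 0.757, 0.653, -0.0]
ft_force: [0.8, -0.4, -9.3]
grip_width: 0.566
grip_force: 49.8
```

Call:
move_arm --pt "-1 0.775 0.185 0 0" --pt "-1 0.775 0.185 0 0" --pt "-1 0.775 0.185 0 0" --pt "-1 0.275 0.065 0 0" --pt "-1 0 0 0.3 0" --pt "-1 0 0 0.45 0" --pt "-1 0 0 0.45 0" --pt "-1 0 0 0 0"

```text
time: 12.78
tcp_pos: [0.5407, 0.0078, 0.2251]
orientation: [-0.004, 0.758, 0.653, -0.004]
ft_force: [-2.0, 0.7, -10.8]
grip_width: 0.565
grip_force: 49.9
```

```bash
python3 go.py .5436,.0074,.184
```

```text
t 12.78 tcp [0.5407 0.0078 0.2251] x [ 0.148  0.989 -0.001] y [ 0.989 -0.148 -0.011] z [-0.011  0.001 -1.   ] w 0.565 q [-0.08 -0.06  1.95 -0.    1.26  0.06] f [ -2.    0.7 -10.8] g 49.9
.5436,.0074,.184 units [0.002 0.085 1.028]
```

Call:
move_arm --pt "-1 0 0 0.3 0" --pt "-1 0 0 0.3 0" --pt "-1 0 0 0.2 0" --pt "-1 0 0 0.1 0" --pt "-1 0 0 0 0" --pt "-1 0 0 0 0" --pt "-1 0 0 0.1 0" --pt "-1 0 0 0 0"

```text
time: 13.45
tcp_pos: [0.5443, 0.008, 0.1916]
orientation: [0.0, 0.757, 0.653, 0.0]
ft_force: [0.0, -0.8, -8.8]
grip_width: 0.564
grip_force: 49.9
```

Call:
move_arm --pt "-1 0 0 0.04 0" --pt "-1 0 0 0.04 0" --pt "-1 0 0 0.03 0" --pt "-1 0 0 0 0" --pt "-1 0 0 0 0"

```text
time: 13.87
tcp_pos: [0.544, 0.008, 0.1869]
orientation: [-0.0, 0.757, 0.653, -0.0]
ft_force: [-0.4, 0.9, -8.3]
grip_width: 0.564
grip_force: 49.9
```

Call:
move_arm --pt "-1 0 0 0.03 0" --pt "-1 0 0 0.03 0" --pt "-1 0 0 0 0" --pt "-1 0 0 0 0"

```text
time: 14.2
tcp_pos: [0.544, 0.008, 0.1845]
orientation: [-0.0, 0.757, 0.653, -0.0]
ft_force: [-0.1, 0.2, -8.6]
grip_width: 0.561
grip_force: 49.9
```

Call:
move_arm --pt "-1 0 0 0.03 0" --pt "-1 0 0 0 0" --pt "-1 0 0 0 0"

```text
time: 14.45
tcp_pos: [0.5443, 0.008, 0.1838]
orientation: [0.0, 0.757, 0.653, 0.0]
ft_force: [-0.2, -0.6, -6.8]
grip_width: 0.562
grip_force: 49.9
```

Call:
move_arm --pt "-1 0 0 0.01 0" --pt "-1 0 0 0 0" --pt "-1 0 0 0 0"

```text
time: 14.7
tcp_pos: [0.5443, 0.0081, 0.1838]
orientation: [0.0, 0.757, 0.653, 0.0]
ft_force: [-1.8, 1.1, -2.4]
grip_width: 0.562
grip_force: 49.9
```

Call:
move_arm --pt "0.15 0 0 0 0" --pt "0.25 0 0 0 0" --pt "0.4 0 0 0 0" --pt "0.5 0 0 0 0" --pt "0.5 0 0 -0.2 0" --pt "0.6 0 0 -0.5 0" --pt "0.7 0 0 -0.7 0" --pt "0.7 0 0 -0.7 0"

```text
time: 15.37
tcp_pos: [0.5439, 0.008, 0.2683]
orientation: [-0.0, 0.757, 0.653, -0.0]
ft_force: [0.7, -0.5, 0.9]
grip_width: 0.839
grip_force: 0.0
```

Call:
move_arm --pt "0.7 -0.8 -0.04 0 0" --pt "0.7 -0.8 -0.04 0 0" --pt "0.7 -0.8 -0.04 0 0" --pt "0.7 -0.8 -0.04 0 0" --pt "0.7 -0.8 -0.04 0 0" --pt "0.7 -0.8 -0.04 0 0" --pt "0.7 -0.8 -0.04 0 0" --pt "0.7 -0.8 -0.04 0 0"

```text
time: 16.03
tcp_pos: [0.4935, -0.2451, 0.2685]
orientation: [0.001, 0.757, 0.653, 0.0]
ft_force: [0.9, -0.3, 0.1]
grip_width: 0.851
grip_force: 0.0
```

Call:
move_arm --pt "0.7 -0.8 -0.04 0 0" --pt "0.7 -0.8 -0.04 0 0" --pt "0.7 -0.8 -0.04 0 0" --pt "0.7 -0.8 -0.04 0 0" --pt "0.7 -0.8 -0.04 0 0" --pt "0.7 -0.17 -0.025 0 0" --pt "0.7 0 0 0 0" --pt "0.7 0 0 0 0"

```text
time: 16.7
tcp_pos: [0.4602, -0.407, 0.2676]
orientation: [0.0, 0.758, 0.653, 0.0]
ft_force: [0.5, 0.7, 0.3]
grip_width: 0.851
grip_force: 0.0
```

```bash
python3 go.py .4602,-.4068,.201
python3 - <<'E'
from h import *
d=grab(['wrist','side'],'c3.pkl')
print(proj(d['wrist'],[[.4602,-.4068,.159],[.4602,-.4068,.169]]))
im=cv2.resize(np.hstack([d['wrist']['frame'],d['side']['frame']]),(800,300))
cv2.imwrite('pics/w3.png',im[:,:,::-1])
E
```

```text
t 16.7 tcp [ 0.4602 -0.407   0.2676] x [0.148 0.989 0.   ] y [ 0.989 -0.148  0.001] z [ 0.001 -0.    -1.   ] w 0.851 q [-0.81  0.06  1.76  0.    1.32 -0.66] f [0.5 0.7 0.3] g 0.0
.4602,-.4068,.201 units [ 0.005 -0.002  1.665]
[[260.90005767 214.48567923]
 [260.97298238 219.04309303]]
```

View pics/w3.png

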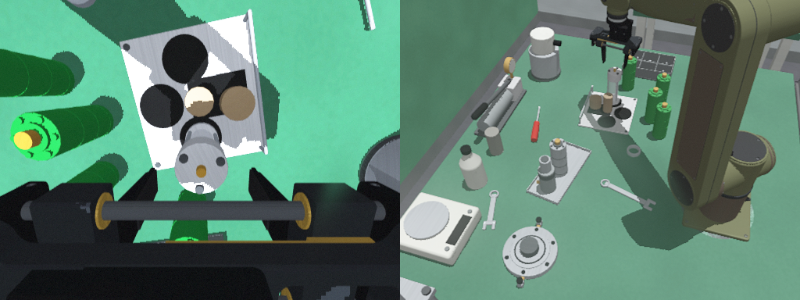

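Ram and cell stand in the tray, and the chamber nipple at wrist (257,219) agrees with the estimate. I'll grip the chamber's upper cap.

Call:
move_arm --pt "0.7 0 0 0.4 0" --pt "0.7 0 0 0.4 0" --pt "0.7 0 0 0.4 0" --pt "0.7 0 0 0.3 0" --pt "0.7 0 0 0.17 0" --pt "0.6 0 0 0 0" --pt "0.4 0 0 0 0" --pt "0.2 0 0 0 0" --squeeze 40

```text
time: 17.47
tcp_pos: [0.4607, -0.4071, 0.2015]
orientation: [0.001, 0.757, 0.653, 0.0]
ft_force: [0.5, 0.5, -0.2]
grip_width: 0.715
grip_force: 0.0
```

Call:
move_arm --pt "0 0 0 0 0" --pt "-1 0 0 0 0" --pt "-1 0 0 0 0" --pt "-1 0 0 0 0" --pt "-1 0 0 0 0" --pt "-1 0 0 0 0" --pt "-1 0 0 0 0"

```text
time: 18.05
tcp_pos: [0.4601, -0.4074, 0.2015]
orientation: [0.001, 0.758, 0.653, -0.0]
ft_force: [-3.2, 1.2, 5.3]
grip_width: 0.585
grip_force: 40.0
```

```bash
python3 go.py .4602,-.4068,.301 .5314,-.0716,.301 .5314,-.0716,.192
```

```text
t 18.05 tcp [ 0.4601 -0.4074  0.2015] x [ 0.148  0.989 -0.001] y [ 0.989 -0.148  0.   ] z [ 0.    -0.001 -1.   ] w 0.585 q [-0.81  0.12  1.81 -0.    1.21 -0.66] f [-3.2  1.2  5.3] g 40.0
.4602,-.4068,.301 units [ 0.013  0.    -2.489]
.5314,-.0716,.301 units [ 8.551  0.523 -0.009]
.5314,-.0716,.192 units [ 3.000e-03 -1.000e-03  2.725e+00]
```

Call:
move_arm --pt "-1 0 0 -0.1 0" --pt "-1 0 0 -0.3 0" --pt "-1 0 0 -0.5 0" --pt "-1 0 0 -0.5 0" --pt "-1 0 0 -0.5 0" --pt "-1 0 0 -0.4 0" --pt "-1 0 0 -0.2 0" --pt "-1 0.4 0.03 0 0"

```text
time: 18.72
tcp_pos: [0.4638, -0.3934, 0.3026]
orientation: [0.002, 0.758, 0.652, -0.0]
ft_force: [1.0, 0.3, -4.8]
grip_width: 0.585
grip_force: 40.0
```

Call:
move_arm --pt "-1 0.775 0.047 0 0" --pt "-1 0.775 0.047 0 0" --pt "-1 0.775 0.047 0 0" --pt "-1 0.775 0.047 0 0" --pt "-1 0.775 0.047 0 0" --pt "-1 0.775 0.047 0 0" --pt "-1 0.775 0.047 0 0" --pt "-1 0.775 0.047 0 0"

```text
time: 19.38
tcp_pos: [0.5145, -0.1459, 0.2985]
orientation: [-0.001, 0.757, 0.653, -0.0]
ft_force: [-0.2, 0.0, -5.3]
grip_width: 0.587
grip_force: 40.0
```

Call:
move_arm --pt "-1 0.775 0.047 0 0" --pt "-1 0.775 0.047 0 0" --pt "-1 0.4 0.02 0 0" --pt "-1 0 0 0.3 0" --pt "-1 0 0 0.5 0" --pt "-1 0 0 0.4 0" --pt "-1 0 0 0 0" --pt "-1 0 0 0 0"

```text
time: 20.05
tcp_pos: [0.5297, -0.0715, 0.2497]
orientation: [-0.002, 0.758, 0.653, -0.001]
ft_force: [0.9, -0.6, -4.8]
grip_width: 0.588
grip_force: 40.0
```

Call:
move_arm --pt "-1 0 0 0.3 0" --pt "-1 0 0 0.4 0" --pt "-1 0 0 0.3 0" --pt "-1 0 0 0.2 0" --pt "-1 0 0 0.1 0" --pt "-1 0 0 0 0" --pt "-1 0 0 0 0" --pt "-1 0 0 0 0"

```text
time: 20.72
tcp_pos: [0.5317, -0.0719, 0.2012]
orientation: [0.001, 0.758, 0.653, 0.001]
ft_force: [-0.2, 0.9, -5.9]
grip_width: 0.581
grip_force: 40.0
```

```bash
python3 go.py .5314,-.0716,.1925
```

```text
t 20.72 tcp [ 0.5317 -0.0719  0.2012] x [ 0.148  0.989 -0.   ] y [ 0.989 -0.148  0.002] z [ 0.002 -0.    -1.   ] w 0.581 q [-0.23 -0.05  1.99  0.    1.2  -0.09] f [-0.2  0.9 -5.9] g 40.0
.5314,-.0716,.1925 units [ 0.007 -0.01   0.218]
```

Call:
move_arm --pt "-1 0 0 0.06 0" --pt "-1 0 0 0.06 0" --pt "-1 0 0 0.05 0" --pt "-1 0 0 0.03 0" --pt "-1 0 0 0 0" --pt "-1 0 0 0 0"

```text
time: 21.22
tcp_pos: [0.5312, -0.0718, 0.1925]
orientation: [0.0, 0.757, 0.653, -0.0]
ft_force: [-0.7, 0.5, -2.9]
grip_width: 0.586
grip_force: 40.0
```

Call:
move_arm --pt "-1 0 0 0.02 0" --pt "-1 0 0 0 0" --pt "-1 0 0 0 0"

```text
time: 21.47
tcp_pos: [0.5313, -0.0718, 0.1925]
orientation: [0.0, 0.757, 0.653, 0.0]
ft_force: [-3.9, 1.6, 4.6]
grip_width: 0.582
grip_force: 40.0
```

Call:
move_arm --pt "-1 0 0 0.02 0" --pt "-1 0 0 0 0" --pt "-1 0 0 0 0"

```text
time: 21.72
tcp_pos: [0.5314, -0.0718, 0.1925]
orientation: [0.0, 0.757, 0.653, -0.0]
ft_force: [-5.6, 1.4, 8.6]
grip_width: 0.585
grip_force: 40.0
```

Call:
move_arm --pt "0.25 0 0 0 0" --pt "0.35 0 0 0 0" --pt "0.5 0 0 0 0" --pt "0.6 0 0 0 0" --pt "0.6 0 0 -0.2 0" --pt "0.7 0 0 -0.4 0" --pt "0.7 0 0 -0.7 0" --pt "0.7 0 0 -0.7 0"

```text
time: 22.38
tcp_pos: [0.5307, -0.0716, 0.2709]
orientation: [-0.001, 0.757, 0.653, -0.001]
ft_force: [0.4, -0.3, 0.6]
grip_width: 0.844
grip_force: 0.0
```

Call:
move_arm --pt "0.3 -0.77 -0.064 0 0" --pt "0.3 -0.77 -0.064 0 0" --pt "0.3 -0.77 -0.064 0 0" --pt "0.3 -0.77 -0.064 0 0" --pt "0.3 -0.77 -0.064 0 0" --pt "0.3 -0.77 -0.064 0 0" --pt "0.3 -0.77 -0.064 0 0" --pt "0.3 -0.77 -0.064 0 0"

```text
time: 23.05
tcp_pos: [0.4742, -0.3141, 0.2714]
orientation: [0.001, 0.758, 0.653, 0.0]
ft_force: [-0.2, 0.4, -0.1]
grip_width: 0.653
grip_force: 0.0
```

Call:
move_arm --pt "0.3 -0.77 -0.064 0 0" --pt "0.3 0 0 0 1" --pt "0.3 0 0 0 1" --pt "0.3 0 0 0 1" --pt "0.3 0 0 0 1" --pt "0.3 0 0 0 1" --pt "0.3 0 0 0 1" --pt "0.3 0 0 0 1"

```text
time: 23.72
tcp_pos: [0.4676, -0.3428, 0.2712]
orientation: [0.0, 0.942, 0.336, 0.0]
ft_force: [-0.9, 0.7, -0.1]
grip_width: 0.65
grip_force: 0.0
```

Call:
move_arm --pt "0.3 0 0 0 1" --pt "0.3 0 0 0 1" --pt "0.3 0 0 0 1" --pt "0.3 0 0 0 1" --pt "0.3 0 0 0 1" --pt "0.3 0 0 0 1" --pt "0.3 0 0 0 1" --pt "0.3 0 0 0 1"

```text
time: 24.38
tcp_pos: [0.4677, -0.3427, 0.2712]
orientation: [0.0, 0.997, -0.077, 0.0]
ft_force: [-0.1, -0.1, -0.2]
grip_width: 0.655
grip_force: 0.0
```

```bash
python3 go.py .4675,-.3422,.122
python3 - <<'E'
from h import *
d=grab(['wrist','side','top'],'c4.pkl')
print(proj(d['wrist'],[[.4675,-.3422,.087]]))
im=cv2.resize(np.hstack([d['wrist']['frame'],d['side']['frame']]),(800,300))
cv2.imwrite('pics/w4.png',im[:,:,::-1])
E
```

```text
t 24.38 tcp [ 0.4677 -0.3427  0.2712] x [ 0.988 -0.153  0.001] y [-0.153 -0.988  0.001] z [ 0.001 -0.001 -1.   ] w 0.655 q [-0.73 -0.02  1.83  0.    1.32  1.  ] f [-0.1 -0.1 -0.2] g 0.0
.4675,-.3422,.122 units [-0.009 -0.014  3.731]
[[259.4920227  188.73771066]]
```

View pics/w4.png

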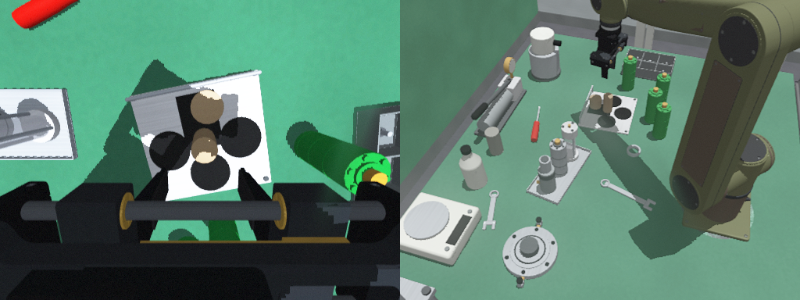

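All three stand in the tray and the core lines up, so I'll descend and grip it.

Call:
move_arm --pt "0.3 0 0 0.6 0" --pt "0.3 0 0 0.6 0" --pt "0.3 0 0 0.6 0" --pt "0.3 0 0 0.5 0" --pt "0.3 0 0 0.5 0" --pt "0.3 0 0 0.5 0" --pt "0.3 0 0 0.3 0" --pt "0.3 0 0 0.13 0" --squeeze 25

```text
time: 25.2
tcp_pos: [0.4666, -0.3418, 0.1192]
orientation: [-0.001, 0.997, -0.073, -0.001]
ft_force: [-1.0, -0.0, -0.1]
grip_width: 0.649
grip_force: 0.0
```

Call:
move_arm --pt "0.3 0 0 0 0" --pt "0.1 0 0 0 0" --pt "-0.1 0 0 0 0" --pt "-1 0 0 0 0" --pt "-1 0 0 0 0" --pt "-1 0 0 0 0" --pt "-1 0 0 0 0" --pt "-1 0 0 0 0"

```text
time: 25.87
tcp_pos: [0.4681, -0.3434, 0.1228]
orientation: [0.001, 0.997, -0.074, 0.001]
ft_force: [-0.3, -2.0, 5.1]
grip_width: 0.399
grip_force: 25.0
```

```bash
python3 go.py
```

```text
t 25.87 tcp [ 0.4681 -0.3434  0.1228] x [ 0.989 -0.147  0.002] y [-0.147 -0.989  0.002] z [ 0.002 -0.002 -1.   ] w 0.399 q [-0.73  0.14  1.94 -0.    1.06  0.99] f [-0.3 -2.   5.1] g 25.0
```

Call:
move_arm --pt "-1 0 0 -0.1 0" --pt "-1 0 0 -0.4 0" --pt "-1 0 0 -0.7 0" --pt "-1 0 0 -0.8 0" --pt "-1 0 0 -0.8 0" --pt "-1 0 0 -0.8 0" --pt "-1 0 0 -0.8 0" --pt "-1 0 0 -0.4 0"

```text
time: 26.53
tcp_pos: [0.468, -0.3425, 0.3173]
orientation: [0.001, 0.997, -0.074, 0.002]
ft_force: [0.2, -0.9, -2.0]
grip_width: 0.398
grip_force: 25.0
```

Call:
move_arm --pt "-1 -0.053 -0.4 0 0" --pt "-1 -0.053 -0.79 0 0" --pt "-1 -0.053 -0.79 0 0" --pt "-1 -0.053 -0.79 0 0" --pt "-1 -0.053 -0.79 0 0" --pt "-1 -0.053 -0.79 0 0" --pt "-1 -0.053 -0.79 0 0" --pt "-1 -0.053 -0.79 0 0"

```text
time: 27.2
tcp_pos: [0.4842, -0.1027, 0.3105]
orientation: [-0.001, 0.997, -0.074, -0.002]
ft_force: [0.3, -0.1, -2.3]
grip_width: 0.395
grip_force: 25.0
```

Call:
move_arm --pt "-1 -0.053 -0.79 0 0" --pt "-1 -0.053 -0.79 0 0" --pt "-1 -0.053 -0.79 0 0" --pt "-1 -0.053 -0.79 0 0" --pt "-1 -0.053 -0.79 0 0" --pt "-1 -0.053 -0.79 0 0" --pt "-1 -0.053 -0.79 0 0" --pt "-1 -0.053 -0.79 0 0"

```text
time: 27.87
tcp_pos: [0.5042, 0.1493, 0.3105]
orientation: [0.0, 0.997, -0.074, -0.003]
ft_force: [0.2, 0.1, -2.6]
grip_width: 0.397
grip_force: 25.0
```

Call:
move_arm --pt "-1 -0.053 -0.79 0 0" --pt "-1 -0.053 -0.79 0 0" --pt "-1 -0.053 -0.79 0 0" --pt "-1 -0.053 -0.79 0 0" --pt "-1 -0.053 -0.53 0 0" --pt "-1 0 0 0 0" --pt "-1 0 0 0 0"

```text
time: 28.45
tcp_pos: [0.5156, 0.2957, 0.3105]
orientation: [0.001, 0.997, -0.073, -0.002]
ft_force: [-0.8, -0.2, -2.4]
grip_width: 0.396
grip_force: 25.0
```

```bash
python3 go.py .5219,.3258,.164
```

```text
t 28.45 tcp [0.5156 0.2957 0.3105] x [ 0.989 -0.145 -0.005] y [-0.145 -0.989  0.003] z [-0.005 -0.002 -1.   ] w 0.396 q [ 0.43 -0.01  1.76  0.    1.4   2.15] f [-0.8 -0.2 -2.4] g 25.0
.5219,.3258,.164 units [ 0.063 -0.778  3.66 ]
```

Call:
move_arm --pt "-1 0.03 -0.4 0 0" --pt "-1 0.03 -0.38 0 0" --pt "-1 0 0 0.5 0" --pt "-1 0 0 0.6 0" --pt "-1 0 0 0.6 0" --pt "-1 0 0 0.6 0" --pt "-1 0 0 0.4 0" --pt "-1 0 0 0 0"

```text
time: 29.12
tcp_pos: [0.5222, 0.3242, 0.1999]
orientation: [0.002, 0.997, -0.074, -0.004]
ft_force: [-1.2, -0.1, -3.1]
grip_width: 0.394
grip_force: 25.0
```

Call:
move_arm --pt "-1 0 0 0.2 0" --pt "-1 0 0 0.1 0" --pt "-1 0 0 0 0" --pt "-1 0 0 0 0"

```text
time: 29.45
tcp_pos: [0.525, 0.3254, 0.1945]
orientation: [-0.0, 0.997, -0.074, 0.001]
ft_force: [0.0, -0.2, -1.4]
grip_width: 0.397
grip_force: 25.0
```

```bash
python3 go.py .5219,.3258,.1635
python3 - <<'E'
from h import *
d=grab(['side','top','wrist'],'c5.pkl')
c=d['side'];u=proj(c,[[.522,.326,.08]])[0].astype(int);print(u)
a=cv2.resize(c['frame'][u[1]-60:u[1]+60,u[0]-60:u[0]+60],(400,400),interpolation=2)
b=cv2.resize(d['wrist']['frame'],(400,300));b=np.vstack([b,np.zeros((100,400,3),np.uint8)])
cv2.imwrite('pics/w5.png',np.hstack([a,b])[:,:,::-1])
E
```

```text
t 29.45 tcp [0.525  0.3254 0.1945] x [ 0.989 -0.148  0.001] y [-0.148 -0.989 -0.001] z [ 0.001  0.001 -1.   ] w 0.397 q [0.47 0.13 1.81 0.   1.2  2.19] f [ 0.  -0.2 -1.4] g 25.0
.5219,.3258,.1635 units [-0.079  0.003  0.775]
[162 306]
```

View pics/w5.png

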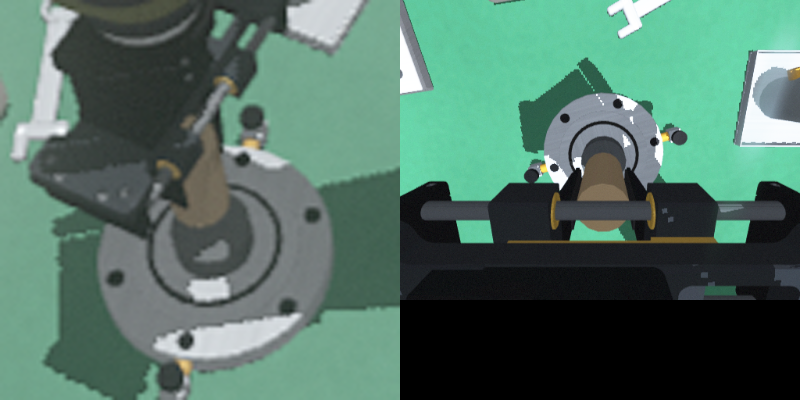

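The core hangs over the pedestal, with its pedestal rim visible around it in both views. I'll trim x and lower it.

Call:
move_arm --pt "-1 -0.06 0 0.2 0" --pt "-1 0 0 0.2 0" --pt "-1 0 0 0.15 0" --pt "-1 0 0 0.05 0" --pt "-1 0 0 0 0" --pt "-1 0 0 0 0" --pt "-1 0 0 0 0"

```text
time: 30.18
tcp_pos: [0.5223, 0.3256, 0.1697]
orientation: [-0.0, 0.997, -0.074, 0.0]
ft_force: [0.1, 0.2, -2.0]
grip_width: 0.396
grip_force: 25.0
```

Call:
move_arm --pt "-1 0 0 0.04 0" --pt "-1 0 0 0.04 0" --pt "-1 0 0 0.0 0" --pt "-1 0 0 0 0"

```text
time: 30.52
tcp_pos: [0.5221, 0.3255, 0.1662]
orientation: [0.0, 0.997, -0.074, -0.0]
ft_force: [-0.3, 0.4, -1.8]
grip_width: 0.395
grip_force: 25.0
```

Call:
move_arm --pt "-1 0 0 0.03 0" --pt "-1 0 0 0.0 0" --pt "-1 0 0 0 0"

```text
time: 30.77
tcp_pos: [0.5221, 0.3255, 0.165]
orientation: [0.0, 0.997, -0.074, -0.0]
ft_force: [-0.3, -0.8, -1.9]
grip_width: 0.395
grip_force: 25.0
```

```bash
python3 go.py .5219,.3258,.1635
```

```text
t 30.77 tcp [0.5221 0.3255 0.165 ] x [ 0.989 -0.148 -0.   ] y [-0.148 -0.989  0.   ] z [-0. -0. -1.] w 0.395 q [0.47 0.16 1.84 0.   1.15 2.19] f [-0.3 -0.8 -1.9] g 25.0
.5219,.3258,.1635 units [-0.006 -0.007  0.037]
```

Call:
move_arm --pt "-1 0 0 0.03 0" --pt "-1 0 0 0 0" --pt "-1 0 0 0 0"

```text
time: 31.02
tcp_pos: [0.5221, 0.3255, 0.1639]
orientation: [-0.0, 0.997, -0.074, 0.0]
ft_force: [-0.3, -0.9, -2.3]
grip_width: 0.397
grip_force: 25.0
```

Call:
move_arm --pt "-1 0 0 0.015 0" --pt "-1 0 0 0 0" --pt "-1 0 0 0 0"

```text
time: 31.27
tcp_pos: [0.5222, 0.3255, 0.1638]
orientation: [-0.0, 0.997, -0.074, 0.0]
ft_force: [-1.8, -0.5, 1.7]
grip_width: 0.4
grip_force: 25.0
```

Call:
move_arm --pt "-1 0 0 0.015 0" --pt "-1 0 0 0 0" --pt "-1 0 0 0 0"

```text
time: 31.52
tcp_pos: [0.5222, 0.3255, 0.1638]
orientation: [0.0, 0.997, -0.074, 0.0]
ft_force: [-2.8, -1.9, 6.2]
grip_width: 0.396
grip_force: 25.0
```

Call:
move_arm --pt "-0.15 0 0 -0.01 0" --pt "-0.1 0 0 0 0" --pt "0 0 0 0 0" --pt "0.2 0 0 0 0" --pt "0.3 0 0 0 0" --pt "0.3 0 0 -0.2 0" --pt "0.3 0 0 -0.5 0" --pt "0.3 0 0 -0.5 0"

```text
time: 32.18
tcp_pos: [0.5215, 0.3252, 0.2107]
orientation: [0.001, 0.997, -0.074, -0.001]
ft_force: [0.8, 0.4, 0.5]
grip_width: 0.649
grip_force: 0.0
```

Call:
move_arm --pt "0.3 0 0 -0.5 0" --pt "0.3 0 0 -0.5 0" --pt "0.3 0 0 -0.5 0" --pt "0.3 0 0.6 0 -1" --pt "0.3 0 0.6 0 -1" --pt "0.3 0 0.6 0 -1" --pt "0.3 0 0.6 0 -1" --pt "0.3 0 0.6 0 -1"

```text
time: 32.85
tcp_pos: [0.5291, 0.2061, 0.2719]
orientation: [-0.0, 0.982, 0.189, 0.0]
ft_force: [0.4, 0.4, -0.1]
grip_width: 0.649
grip_force: 0.0
```

```bash
python3 go.py
python3 - <<'E'
from h import *
d=grab(['side','top'],'c6.pkl')
def cr(n,u,s,w,h):
    c=d[n];f=c['frame'].copy();f=cv2.resize(f,None,fx=4,fy=4,interpolation=2)
    for x,y,z,r in [(.5222,.3256,.128,.019),(.5222,.3256,.052,.027)]:
        cv2.polylines(f,[np.int32((proj(c,circ(x,y,z,r))+.5)*4)],True,(255,0,0),1)
    x,y=[int(4*v) for v in u];return cv2.resize(f[max(y-s,0):y+s,max(x-s,0):x+s],(w,h))
cv2.imwrite('pics/w6.png',np.hstack([cr('top',(122,150),180,400,400),cr('side',(168,306),180,400,400)])[:,:,::-1])
E
```

```text
t 32.85 tcp [0.5291 0.2061 0.2719] x [0.928 0.372 0.001] y [ 0.372 -0.928  0.   ] z [ 0.001  0.    -1.   ] w 0.649 q [ 0.28 -0.04  1.86  0.    1.33  1.47] f [ 0.4  0.4 -0.1] g 0.0
```

View pics/w6.png

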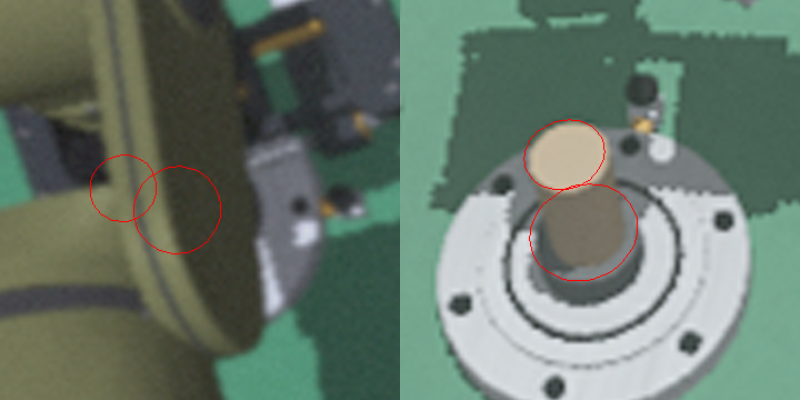

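The core stands on the pedestal, and the overlay fits to 1–2 mm. I'll roll back to the old heading and fetch the chamber.

Call:
move_arm --pt "0.7 0 0 0 -1" --pt "0.7 0 0 0 -1" --pt "0.7 0 0 0 -1" --pt "0.7 0 0 0 -1" --pt "0.7 0 0 0 -1"

```text
time: 33.37
tcp_pos: [0.5293, 0.2078, 0.2715]
orientation: [-0.0, 0.9, 0.436, 0.0]
ft_force: [-0.2, -1.0, 0.3]
grip_width: 0.847
grip_force: 0.0
```

Call:
move_arm --pt "0.7 0 0 0 -1" --pt "0.7 0 0 0 -1" --pt "0.7 0 0 0 -1" --pt "0.7 0 0 0 -1" --pt "0.7 0 0 0 -1" --pt "0.7 0 0 0 0" --pt "0.7 0 0 0 0" --pt "0.7 0 0 0 0"

```text
time: 34.03
tcp_pos: [0.5293, 0.2075, 0.2713]
orientation: [-0.0, 0.758, 0.652, 0.0]
ft_force: [0.3, -0.2, -0.3]
grip_width: 0.851
grip_force: 0.0
```

```bash
python3 go.py .5313,-.0718,.272 .5313,-.0718,.1925
```

```text
t 34.03 tcp [0.5293 0.2075 0.2713] x [0.15  0.989 0.   ] y [ 0.989 -0.15   0.   ] z [ 0.  0. -1.] w 0.851 q [ 0.28 -0.04  1.86  0.    1.33  0.43] f [ 0.3 -0.2 -0.3] g 0.0
.5313,-.0718,.272 units [-6.896  1.095 -0.019]
.5313,-.0718,.1925 units [-1.000e-03 -0.000e+00  1.987e+00]
```

Call:
move_arm --pt "0.7 -0.766 0.1217 0 0" --pt "0.7 -0.766 0.1217 0 0" --pt "0.7 -0.766 0.1217 0 0" --pt "0.7 -0.766 0.1217 0 0" --pt "0.7 -0.766 0.1217 0 0" --pt "0.7 -0.766 0.1217 0 0" --pt "0.7 -0.766 0.1217 0 0" --pt "0.7 -0.766 0.1217 0 0"

```text
time: 34.7
tcp_pos: [0.5316, -0.0425, 0.2713]
orientation: [0.0, 0.758, 0.652, 0.0]
ft_force: [1.1, 0.3, -0.1]
grip_width: 0.85
grip_force: 0.0
```

Call:
move_arm --pt "0.7 -0.766 0.1217 0 0" --pt "0.7 0 0 0 0" --pt "0.7 0 0 0.4 0" --pt "0.7 0 0 0.4 0" --pt "0.7 0 0 0.2 0" --pt "0.7 0 0 0 0" --pt "0.7 0 0 0 0" --pt "0.7 0 0 0 0"

```text
time: 35.37
tcp_pos: [0.5325, -0.0718, 0.232]
orientation: [0.001, 0.757, 0.653, 0.0]
ft_force: [0.3, 0.3, 0.1]
grip_width: 0.853
grip_force: 0.0
```

```bash
python3 go.py .5313,-.0718,.1925
python3 - <<'E'
from h import *
d=grab(['wrist'],'c7.pkl')
c=d['wrist'];f=c['frame'].copy()
for x,y,z,r in [(.5313,-.0718,.150,.028),(.5443,.008,.142,.027),(.5575,.087,.151,.018)]:
    cv2.polylines(f,[np.int32(proj(c,circ(x,y,z,r)))],True,(255,0,0),1)
cv2.imwrite('pics/w7.png',f[:,:,::-1])
E
```

```text
t 35.37 tcp [ 0.5325 -0.0718  0.232 ] x [ 0.147  0.989 -0.   ] y [ 0.989 -0.147  0.001] z [ 0.001 -0.    -1.   ] w 0.853 q [-0.23 -0.08  1.96  0.    1.26 -0.09] f [0.3 0.3 0.1] g 0.0
.5313,-.0718,.1925 units [-0.004 -0.032  0.988]
```

View pics/w7.png

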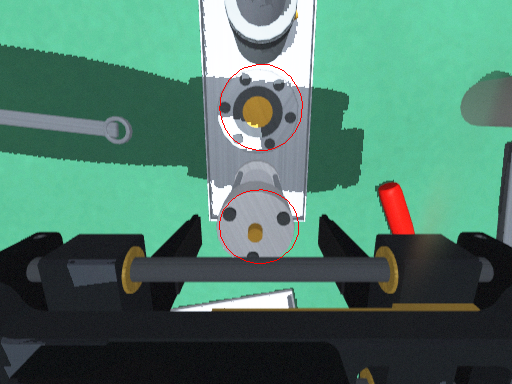

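The chamber, at (258,226), lies as recorded. I'll grip it.

Call:
move_arm --pt "0.7 0 -0.03 0.3 0" --pt "0.7 0 0 0.4 0" --pt "0.7 0 0 0.29 0" --pt "0.6 0 0 0 0" --pt "0.4 0 0 0 0" --pt "0.2 0 0 0 0" --pt "-1 0 0 0 0" --pt "-1 0 0 0 0" --squeeze 40

```text
time: 36.08
tcp_pos: [0.5311, -0.072, 0.1924]
orientation: [0.0, 0.757, 0.653, 0.0]
ft_force: [-1.8, 0.3, 2.6]
grip_width: 0.585
grip_force: 40.0
```

Call:
move_arm --pt "-1 0 0 0 0" --pt "-1 0 0 0 0" --pt "-1 0 0 0 0" --pt "-1 0 0 0 0" --pt "-1 0 0 0 0"

```text
time: 36.5
tcp_pos: [0.5311, -0.072, 0.1924]
orientation: [0.0, 0.757, 0.653, 0.0]
ft_force: [-2.5, -0.0, 5.5]
grip_width: 0.583
grip_force: 40.0
```

```bash
python3 go.py .5313,-.0718,.2725 .4601,-.4074,.2725 .4601,-.4074,.2015
```

```text
t 36.5 tcp [ 0.5311 -0.072   0.1924] x [ 0.147  0.989 -0.   ] y [ 0.989 -0.147  0.001] z [ 0.001 -0.    -1.   ] w 0.583 q [-0.23 -0.04  2.   -0.    1.19 -0.09] f [-2.5 -0.   5.5] g 40.0
.5313,-.0718,.2725 units [ 0.007  0.005 -2.003]
.4601,-.4074,.2725 units [-8.561e+00 -5.230e-01  1.000e-03]
.4601,-.4074,.2015 units [ 0.000e+00 -1.000e-03  1.775e+00]
```

Call:
move_arm --pt "-1 0 0 -0.1 0" --pt "-1 0 0 -0.3 0" --pt "-1 0 0 -0.5 0" --pt "-1 0 0 -0.5 0" --pt "-1 0 0 -0.4 0" --pt "-1 0 0 -0.2 0" --pt "-1 0 0 0 0" --pt "-1 -0.4 -0.03 0 0"

```text
time: 37.17
tcp_pos: [0.5274, -0.086, 0.2711]
orientation: [-0.001, 0.757, 0.654, 0.001]
ft_force: [-0.2, 0.5, -6.1]
grip_width: 0.583
grip_force: 40.0
```

Call:
move_arm --pt "-1 -0.775 -0.047 0 0" --pt "-1 -0.775 -0.047 0 0" --pt "-1 -0.775 -0.047 0 0" --pt "-1 -0.775 -0.047 0 0" --pt "-1 -0.775 -0.047 0 0" --pt "-1 -0.775 -0.047 0 0" --pt "-1 -0.775 -0.047 0 0" --pt "-1 -0.775 -0.047 0 0"

```text
time: 37.83
tcp_pos: [0.4746, -0.3316, 0.2692]
orientation: [-0.002, 0.758, 0.653, -0.0]
ft_force: [1.7, -0.8, -5.3]
grip_width: 0.588
grip_force: 40.0
```

Call:
move_arm --pt "-1 -0.775 -0.047 0 0" --pt "-1 -0.775 -0.047 0 0" --pt "-1 -0.41 -0.025 0 0" --pt "-1 0 0 0.3 0" --pt "-1 0 0 0.4 0" --pt "-1 0 0 0.3 0" --pt "-1 0 0 0 0" --pt "-1 0 0 0 0"

```text
time: 38.5
tcp_pos: [0.4591, -0.406, 0.229]
orientation: [-0.002, 0.757, 0.653, 0.0]
ft_force: [-0.4, 0.1, -6.5]
grip_width: 0.586
grip_force: 40.0
```

Call:
move_arm --pt "-1 0 0 0.2 0" --pt "-1 0 0 0.15 0" --pt "-1 0 0 0.1 0" --pt "-1 0 0 0 0" --pt "-1 0 0 0 0" --pt "-1 0 0 0 0"

```text
time: 39.0
tcp_pos: [0.4597, -0.4076, 0.2138]
orientation: [0.0, 0.757, 0.653, 0.0]
ft_force: [-0.1, -0.2, -5.3]
grip_width: 0.582
grip_force: 40.0
```

```bash
python3 go.py .4601,-.4074,.2015
```

```text
t 39.0 tcp [ 0.4597 -0.4076  0.2138] x [ 0.148  0.989 -0.   ] y [ 0.989 -0.148  0.001] z [ 0. -0. -1.] w 0.582 q [-0.81  0.11  1.8   0.    1.23 -0.66] f [-0.1 -0.2 -5.3] g 40.0
.4601,-.4074,.2015 units [0.007 0.009 0.308]
```

Call:
move_arm --pt "-1 0 0 0.1 0" --pt "-1 0 0 0.08 0" --pt "-1 0 0 0.05 0" --pt "-1 0 0 0.04 0" --pt "-1 0 0 0 0" --pt "-1 0 0 0 0"

```text
time: 39.5
tcp_pos: [0.4595, -0.4075, 0.2024]
orientation: [-0.0, 0.757, 0.653, 0.0]
ft_force: [-0.2, 0.0, -4.4]
grip_width: 0.584
grip_force: 40.0
```

Call:
move_arm --pt "-1 0 0 0.02 0" --pt "-1 0 0 0.02 0" --pt "-1 0 0 0 0" --pt "-1 0 0 0 0"

```text
time: 39.83
tcp_pos: [0.4597, -0.4077, 0.2015]
orientation: [0.0, 0.757, 0.653, 0.0]
ft_force: [-0.6, -0.4, -3.8]
grip_width: 0.586
grip_force: 40.0
```

Call:
move_arm --pt "-1 0 0 0.02 0" --pt "-1 0 0 0 0" --pt "-1 0 0 0 0"

```text
time: 40.08
tcp_pos: [0.4597, -0.4079, 0.2014]
orientation: [0.001, 0.757, 0.653, -0.0]
ft_force: [-1.1, 1.3, 2.1]
grip_width: 0.586
grip_force: 40.0
```

Call:
move_arm --pt "0.25 0 0 0 0" --pt "0.35 0 0 0 0" --pt "0.5 0 0 0 0" --pt "0.6 0 0 0 0" --pt "0.6 0 0 -0.2 0" --pt "0.7 0 0 -0.35 0" --pt "0.7 0 0 -0.6 0" --pt "0.7 0 0 -0.6 0"

```text
time: 40.75
tcp_pos: [0.4595, -0.4074, 0.2716]
orientation: [-0.0, 0.757, 0.653, 0.0]
ft_force: [0.7, -0.7, 0.7]
grip_width: 0.849
grip_force: 0.0
```

Call:
move_arm --pt "0.7 0.8 0.04 0 0" --pt "0.7 0.8 0.04 0 0" --pt "0.7 0.8 0.04 0 0" --pt "0.7 0.8 0.04 0 0" --pt "0.7 0.8 0.04 0 0" --pt "0.7 0.8 0.04 0 0" --pt "0.7 0.8 0.04 0 0" --pt "0.7 0.8 0.04 0 0"

```text
time: 41.42
tcp_pos: [0.5105, -0.1548, 0.2723]
orientation: [0.001, 0.758, 0.653, 0.001]
ft_force: [0.7, -0.1, 0.0]
grip_width: 0.852
grip_force: 0.0
```

Call:
move_arm --pt "0.7 0.8 0.04 0 0" --pt "0.7 0.8 0.04 0 0" --pt "0.7 0.8 0.04 0 0" --pt "0.7 0.8 0.04 0 0" --pt "0.7 0.8 0.04 0 0" --pt "0.7 0.2 0.033 0 0" --pt "0.7 0 0 0 0" --pt "0.7 0 0 0 0"

```text
time: 42.08
tcp_pos: [0.5442, 0.0084, 0.2713]
orientation: [0.001, 0.757, 0.653, 0.0]
ft_force: [-0.4, 0.0, 0.3]
grip_width: 0.854
grip_force: 0.0
```

```bash
python3 go.py .5443,.0081,.1838
```

```text
t 42.08 tcp [0.5442 0.0084 0.2713] x [ 0.147  0.989 -0.001] y [ 0.989 -0.147  0.001] z [ 0.001 -0.001 -1.   ] w 0.854 q [-0.08 -0.1   1.91 -0.    1.33  0.06] f [-0.4  0.   0.3] g 0.0
.5443,.0081,.1838 units [-0.006 -0.     2.187]
```

Call:
move_arm --pt "0.7 0 0 0.4 0" --pt "0.7 0 0 0.5 0" --pt "0.7 0 0 0.5 0" --pt "0.7 0 0 0.4 0" --pt "0.7 0 0 0.25 0" --pt "0.7 0 0 0.13 0" --pt "0.7 0 0 0 0" --pt "0.5 0 0 0 0" --squeeze 50

```text
time: 42.75
tcp_pos: [0.5444, 0.0079, 0.1838]
orientation: [0.0, 0.758, 0.653, 0.0]
ft_force: [-0.7, 1.2, -0.1]
grip_width: 0.817
grip_force: 0.0
```

Call:
move_arm --pt "0.3 0 0 0 0" --pt "-1 0 0 0 0" --pt "-1 0 0 0 0" --pt "-1 0 0 0 0" --pt "-1 0 0 0 0" --pt "-1 0 0 0 0" --pt "-1 0 0 0 0"

```text
time: 43.33
tcp_pos: [0.544, 0.0087, 0.1838]
orientation: [-0.0, 0.757, 0.653, -0.0]
ft_force: [-4.0, 0.9, 4.7]
grip_width: 0.56
grip_force: 50.0
```

```bash
python3 go.py .5443,.0081,.2638 .4025,-.3435,.2638 .4025,-.3435,.1928
```

```text
t 43.33 tcp [0.544  0.0087 0.1838] x [0.147 0.989 0.   ] y [ 0.989 -0.147 -0.   ] z [-0.  0. -1.] w 0.56 q [-0.08 -0.02  1.99  0.    1.17  0.07] f [-4.   0.9  4.7] g 50.0
.5443,.0081,.2638 units [-0.013  0.009 -2.   ]
.4025,-.3435,.2638 units [-9.216 -2.211 -0.   ]
.4025,-.3435,.1928 units [-0.     0.     1.775]
```

Call:
move_arm --pt "-1 0 0 -0.1 0" --pt "-1 0 0 -0.3 0" --pt "-1 0 0 -0.5 0" --pt "-1 0 0 -0.5 0" --pt "-1 0 0 -0.4 0" --pt "-1 0 0 -0.2 0" --pt "-1 0 0 0 0" --pt "-1 -0.4 -0.1 0 0"

```text
time: 44.0
tcp_pos: [0.5379, -0.005, 0.2623]
orientation: [-0.001, 0.757, 0.654, 0.001]
ft_force: [0.2, -0.3, -9.2]
grip_width: 0.558
grip_force: 50.0
```

Call:
move_arm --pt "-1 -0.775 -0.185 0 0" --pt "-1 -0.775 -0.185 0 0" --pt "-1 -0.775 -0.185 0 0" --pt "-1 -0.775 -0.185 0 0" --pt "-1 -0.775 -0.185 0 0" --pt "-1 -0.775 -0.185 0 0" --pt "-1 -0.775 -0.185 0 0" --pt "-1 -0.775 -0.185 0 0"

```text
time: 44.67
tcp_pos: [0.4408, -0.2439, 0.2606]
orientation: [-0.002, 0.757, 0.653, -0.0]
ft_force: [0.6, -0.5, -8.7]
grip_width: 0.564
grip_force: 50.0
```

Call:
move_arm --pt "-1 -0.775 -0.185 0 0" --pt "-1 -0.775 -0.185 0 0" --pt "-1 -0.775 -0.185 0 0" --pt "-1 -0.295 -0.065 0 0" --pt "-1 0 0 0 0" --pt "-1 0 0 0.3 0" --pt "-1 0 0 0.4 0" --pt "-1 0 0 0.3 0"

```text
time: 45.33
tcp_pos: [0.4022, -0.3415, 0.22]
orientation: [-0.002, 0.757, 0.653, 0.0]
ft_force: [-0.7, 0.7, -10.0]
grip_width: 0.561
grip_force: 50.0
```

Call:
move_arm --pt "-1 0 0 0.15 0" --pt "-1 0 0 0.1 0" --pt "-1 0 0 0.1 0" --pt "-1 0 0 0 0" --pt "-1 0 0 0 0" --pt "-1 0 0 0 0"

```text
time: 45.83
tcp_pos: [0.403, -0.3435, 0.21]
orientation: [0.001, 0.757, 0.653, 0.0]
ft_force: [0.2, -0.2, -9.2]
grip_width: 0.566
grip_force: 50.0
```

```bash
python3 go.py .4025,-.3437,.1928
```

```text
t 45.83 tcp [ 0.403  -0.3435  0.21  ] x [ 0.147  0.989 -0.001] y [ 0.989 -0.147  0.001] z [ 0.001 -0.001 -1.   ] w 0.566 q [-0.81 -0.08  2.    0.    1.22 -0.66] f [ 0.2 -0.2 -9.2] g 50.0
.4025,-.3437,.1928 units [-0.006 -0.011  0.429]
```

Call:
move_arm --pt "-1 0 -0.01 0.12 0" --pt "-1 0 0 0.1 0" --pt "-1 0 0 0.08 0" --pt "-1 0 0 0.05 0" --pt "-1 0 0 0.03 0" --pt "-1 0 0 0 0" --pt "-1 0 0 0 0"

```text
time: 46.42
tcp_pos: [0.4021, -0.3432, 0.1938]
orientation: [-0.0, 0.757, 0.653, 0.0]
ft_force: [-0.3, 0.3, -9.3]
grip_width: 0.563
grip_force: 50.0
```

Call:
move_arm --pt "-1 0 0 0.02 0" --pt "-1 0 0 0.02 0" --pt "-1 0 0 0 0" --pt "-1 0 0 0 0"

```text
time: 46.75
tcp_pos: [0.4023, -0.3434, 0.1929]
orientation: [0.0, 0.757, 0.653, -0.0]
ft_force: [-0.1, 0.9, -6.4]
grip_width: 0.565
grip_force: 50.0
```

Call:
move_arm --pt "-1 0 0 0.02 0" --pt "-1 0 0 0 0" --pt "-1 0 0 0 0"

```text
time: 47.0
tcp_pos: [0.4024, -0.3436, 0.1928]
orientation: [0.001, 0.757, 0.653, -0.0]
ft_force: [-3.6, 1.3, 1.3]
grip_width: 0.562
grip_force: 50.0
```

Call:
move_arm --pt "0.2 0 0 0 0" --pt "0.3 0 0 0 0" --pt "0.45 0 0 0 0" --pt "0.5 0 0 0 0" --pt "0.5 0 0 -0.2 0" --pt "0.5 0 0 -0.4 0" --pt "0.5 0 0 -0.7 0" --pt "0.5 0 0 -0.7 0"

```text
time: 47.67
tcp_pos: [0.4019, -0.3427, 0.2719]
orientation: [-0.001, 0.757, 0.653, 0.0]
ft_force: [-0.2, -0.7, -0.2]
grip_width: 0.748
grip_force: 0.0
```

Call:
move_arm --pt "0.5 0.8 0.161 0 0" --pt "0.5 0.8 0.161 0 0" --pt "0.5 0.8 0.161 0 0" --pt "0.5 0.8 0.161 0 0" --pt "0.5 0.8 0.161 0 0" --pt "0.5 0.8 0.161 0 0" --pt "0.5 0.8 0.161 0 0" --pt "0.5 0.8 0.161 0 0"

```text
time: 48.33
tcp_pos: [0.4914, -0.096, 0.2725]
orientation: [0.001, 0.757, 0.653, 0.001]
ft_force: [1.3, 0.2, -0.3]
grip_width: 0.752
grip_force: 0.0
```

Call:
move_arm --pt "0.5 0.8 0.161 0 0" --pt "0.5 0.8 0.161 0 0" --pt "0.5 0.8 0.161 0 0" --pt "0.5 0.8 0.161 0 0" --pt "0.5 0.8 0.161 0 0" --pt "0.5 0.82 0.161 0 0" --pt "0.5 0 0 0 0" --pt "0.5 0 0 0 0"

```text
time: 49.0
tcp_pos: [0.5579, 0.0888, 0.272]
orientation: [0.0, 0.756, 0.654, 0.0]
ft_force: [0.4, -0.2, 0.4]
grip_width: 0.749
grip_force: 0.0
```

```bash
python3 go.py .5576,.087,.188
```

```text
t 49.0 tcp [0.5579 0.0888 0.272 ] x [ 0.145  0.989 -0.   ] y [ 0.989 -0.145  0.   ] z [ 0. -0. -1.] w 0.749 q [ 0.06 -0.05  1.86 -0.    1.33  0.21] f [ 0.4 -0.2  0.4] g 0.0
.5576,.087,.188 units [-4.600e-02 -1.000e-03  2.099e+00]
```

Call:
move_arm --pt "0.5 -0.045 0 0.4 0" --pt "0.5 0 0 0.5 0" --pt "0.5 0 0 0.5 0" --pt "0.5 0 0 0.4 0" --pt "0.5 0 0 0.2 0" --pt "0.5 0 0 0.1 0" --pt "0.3 0 0 0 0" --pt "0.1 0 0 0 0" --squeeze 40

```text
time: 49.67
tcp_pos: [0.5578, 0.0852, 0.1885]
orientation: [0.0, 0.758, 0.653, 0.001]
ft_force: [-1.2, 0.7, -0.3]
grip_width: 0.661
grip_force: 0.0
```

Call:
move_arm --pt "-0.1 0 0 0 0" --pt "-1 0 0 0 0" --pt "-1 0 0 0 0" --pt "-1 0 0 0 0" --pt "-1 0 0 0 0" --pt "-1 0 0 0 0" --pt "-1 0 0 0 0" --pt "-1 0 0 0 0"

```text
time: 50.33
tcp_pos: [0.5574, 0.0858, 0.1881]
orientation: [0.0, 0.757, 0.653, 0.0]
ft_force: [-1.7, -0.2, 5.0]
grip_width: 0.372
grip_force: 40.0
```

```bash
python3 go.py .5577,.087,.268 .451,-.2772,.268 .451,-.2772,.197
```

```text
t 50.33 tcp [0.5574 0.0858 0.1881] x [0.147 0.989 0.   ] y [ 0.989 -0.147  0.   ] z [ 0.  0. -1.] w 0.372 q [0.06 0.02 1.94 0.   1.18 0.21] f [-1.7 -0.2  5. ] g 40.0
.5577,.087,.268 units [ 0.032  0.003 -1.998]
.451,-.2772,.268 units [-9.399e+00 -1.295e+00 -2.000e-03]
.451,-.2772,.197 units [-0.    -0.     1.775]
```

Call:
move_arm --pt "-1 0 0 -0.1 0" --pt "-1 0 0 -0.3 0" --pt "-1 0 0 -0.5 0" --pt "-1 0 0 -0.5 0" --pt "-1 0 0 -0.4 0" --pt "-1 0 0 -0.2 0" --pt "-1 0 0 0 0" --pt "-1 -0.4 -0.1 0 0"

```text
time: 51.0
tcp_pos: [0.5513, 0.0719, 0.267]
orientation: [-0.001, 0.757, 0.654, 0.001]
ft_force: [0.3, -1.0, -6.1]
grip_width: 0.377
grip_force: 40.0
```

Call:
move_arm --pt "-1 -0.775 -0.1 0 0" --pt "-1 -0.775 -0.1 0 0" --pt "-1 -0.775 -0.1 0 0" --pt "-1 -0.775 -0.1 0 0" --pt "-1 -0.775 -0.1 0 0" --pt "-1 -0.775 -0.1 0 0" --pt "-1 -0.775 -0.1 0 0" --pt "-1 -0.775 -0.1 0 0"

```text
time: 51.67
tcp_pos: [0.4812, -0.1711, 0.2653]
orientation: [-0.001, 0.757, 0.653, -0.001]
ft_force: [0.5, -0.8, -6.3]
grip_width: 0.374
grip_force: 40.0
```

Call:
move_arm --pt "-1 -0.775 -0.1 0 0" --pt "-1 -0.775 -0.1 0 0" --pt "-1 -0.775 -0.1 0 0" --pt "-1 -0.475 -0.095 0 0" --pt "-1 0 0 0 0" --pt "-1 0 0 0.3 0" --pt "-1 0 0 0.4 0" --pt "-1 0 0 0.3 0"

```text
time: 52.33
tcp_pos: [0.4499, -0.2772, 0.2244]
orientation: [-0.002, 0.757, 0.653, -0.0]
ft_force: [-0.8, 0.2, -7.6]
grip_width: 0.37
grip_force: 40.0
```

Call:
move_arm --pt "-1 0 0 0.15 0" --pt "-1 0 0 0.1 0" --pt "-1 0 0 0.1 0" --pt "-1 0 0 0 0" --pt "-1 0 0 0 0" --pt "-1 0 0 0 0"

```text
time: 52.83
tcp_pos: [0.451, -0.2788, 0.2143]
orientation: [0.001, 0.757, 0.653, 0.0]
ft_force: [0.5, -0.3, -7.1]
grip_width: 0.377
grip_force: 40.0
```

```bash
python3 go.py .4508,-.2784,.197
```

```text
t 52.83 tcp [ 0.451  -0.2788  0.2143] x [ 0.147  0.989 -0.001] y [ 0.989 -0.147  0.001] z [ 0.001 -0.001 -1.   ] w 0.377 q [-0.65 -0.08  1.99 -0.    1.23 -0.51] f [ 0.5 -0.3 -7.1] g 40.0
.4508,-.2784,.197 units [ 0.009 -0.007  0.433]
```

Call:
move_arm --pt "-1 0.01 0 0.12 0" --pt "-1 0 0 0.1 0" --pt "-1 0 0 0.08 0" --pt "-1 0 0 0.05 0" --pt "-1 0 0 0.03 0" --pt "-1 0 0 0 0" --pt "-1 0 0 0 0"

```text
time: 53.42
tcp_pos: [0.4506, -0.2782, 0.1982]
orientation: [-0.0, 0.757, 0.653, -0.0]
ft_force: [-0.1, -0.3, -6.1]
grip_width: 0.372
grip_force: 40.0
```

Call:
move_arm --pt "-1 0 0 0.02 0" --pt "-1 0 0 0.02 0" --pt "-1 0 0 0 0" --pt "-1 0 0 0 0"

```text
time: 53.75
tcp_pos: [0.4508, -0.2784, 0.1971]
orientation: [0.0, 0.757, 0.653, 0.0]
ft_force: [-0.5, -0.0, -5.1]
grip_width: 0.373
grip_force: 40.0
```

Call:
move_arm --pt "-1 0 0 0.02 0" --pt "-1 0 0 0 0" --pt "-1 0 0 0 0"

```text
time: 54.0
tcp_pos: [0.4509, -0.2785, 0.1971]
orientation: [0.001, 0.757, 0.653, -0.0]
ft_force: [-2.5, 0.3, 3.0]
grip_width: 0.373
grip_force: 40.0
```

Contact. I'll release, lift and move clear, up and toward the base, so both cameras can see the board.

Call:
move_arm --pt "-0.15 0 0 0 0" --pt "0 0 0 0 0" --pt "0.2 0 0 0 0" --pt "0.3 0 0 0 0" --pt "0.3 0 0 -0.2 0" --pt "0.3 0 0 -0.5 0" --pt "0.3 0 0 -0.7 0" --pt "0.3 0 0 -0.8 0"

```text
time: 54.67
tcp_pos: [0.45, -0.2777, 0.2836]
orientation: [-0.002, 0.757, 0.653, -0.0]
ft_force: [0.2, -0.3, 1.0]
grip_width: 0.647
grip_force: 0.0
```

Call:
move_arm --pt "0.3 0.8 0 -0.1 0" --pt "0.3 0.8 0 0 0" --pt "0.3 0.8 0 0 0" --pt "0.3 0.8 0 0 0" --pt "0.3 0.8 0 0 0" --pt "0.3 0.8 0 0 0" --pt "0.3 0 0 0 0" --pt "0.3 0 0 0 0"

```text
time: 55.33
tcp_pos: [0.4792, -0.0872, 0.2885]
orientation: [0.001, 0.756, 0.654, 0.0]
ft_force: [-0.7, 0.5, -0.3]
grip_width: 0.651
grip_force: 0.0
```

```bash
python3 go.py
python3 - <<'E'
from est import *
d0=d; d=grab(['side','top'],'c8.pkl')
def cr(n,x0,y0,w,h,s):
    c=d[n];f=cv2.resize(c['frame'],None,fx=4,fy=4,interpolation=2)
    for k,z,r in [('ram',.160,.018),('cell',.151,.027),('chamber',.159,.028),('stub',.051,.025),('pedestal',.128,.019)]:
        cv2.polylines(f,[np.int32((proj(c,circ(P[k][0],P[k][1],z,r))+.5)*4)],True,(255,0,0),1)
    return cv2.resize(f[y0*4:(y0+h)*4,x0*4:(x0+w)*4],(s,s))
cv2.imwrite('pics/w8.png',np.vstack([np.hstack([cr('top',310,130,110,110,300),cr('side',225,80,90,90,300)]),np.hstack([cr('top',80,115,80,80,300),cr('side',120,265,90,90,300)])])[:,:,::-1])
E
```

```text
t 55.33 tcp [ 0.4792 -0.0872  0.2885] x [ 0.144  0.99  -0.001] y [ 0.99  -0.144  0.001] z [ 0.001 -0.001 -1.   ] w 0.651 q [-0.29 -0.25  2.01 -0.    1.38 -0.15] f [-0.7  0.5 -0.3] g 0.0
```

View pics/w8.png

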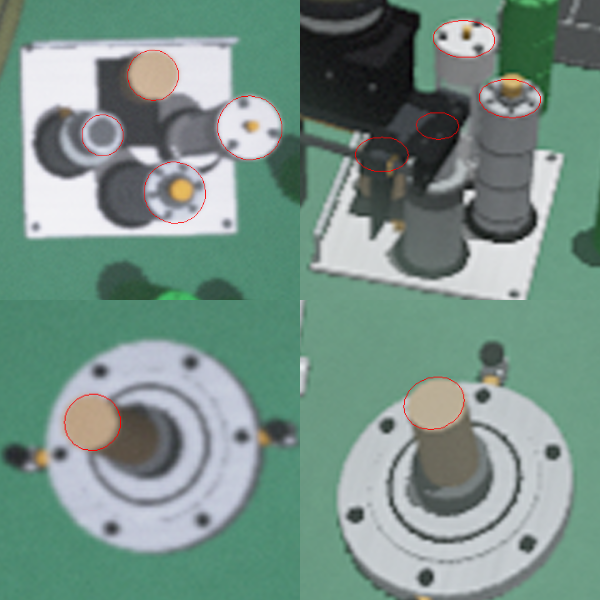

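All three tall things and the stub sit on their starting outlines, and the core stands centred on the pedestal. The arm is clear, so I'm handing in.

```bash
python3 -c "
from bench import r
print(r.close_job())"
```

```text
the job is handed in; nothing more can be done
None
```

The job is handed in after about 55 s of robot time: the core stands centred on the pedestal, the pressure cell, clear chamber and ram are back on their own pads, and the stub was not moved; the final pictures show all of this to within about 2 mm, but the judge's verdict was not shown.

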